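Change the vessels on the bench shaker held by a left-hand clamp nut

ROBOT

A 6-joint arm with a two-finger parallel gripper is mounted at the origin on the work surface. World frame = base frame: x ahead of the robot, y to its left, z up, the work surface at z = 0. Lengths are in m, angles in rad, forces in N, time in s.
With the tool pointing down it reaches from about 0.35 to 1 m from the base axis. Payload 7.1 kg.
Tool frame: the origin (TCP) lies midway between the tips of the shut fingers; the grasp point (between the pads) lies 19 mm behind it; z points along the fingers, y is the line along which they close (so a half turn about z gives the same grasp; the last joint's range is limited). The gripper opens to 85 mm and grips with 20 to 120 N. Pads are 22 mm wide; open, the fingers measure 114 mm over their backs; the gripper's body (76 mm by 85 mm) begins 54 mm behind the grasp point. The pads swing forward as they close: fully open they stand 13 mm farther back than shut.
Start: joints at [1.32, 0.423, 1.63, -0, 1.089, -0.019], TCP at [0.144, 0.608, 0.231] pointing down, gripper open.
Joint ranges: [-3, 3], [-0.9, 2.11], [0.09, 2.58], [-1.31, 4.45], [0.11, 2.69], [-2.54, 2.54]. Speed limits (rad/s): [2.39, 2.39, 3.01, 3.14, 3.14, 3.14].

INTERFACE

Orientations are given as a unit quaternion [x, y, z, w].
In Python, from workcell import r, imaging, finder gives the robot as it stands. The module is installed in compiled form; this text tells all that it offers.
- The arm moves only by the tool send_rows, never from a script. Its argument "plan" is a list of rows, each an object of numbers: "x", "y", "z": the shift along the world's x, y, z in cm; "wx", "wy", "wz": the turn, a rotation vector about the world's x, y, z in degrees. In form: [{"x": .., "y": .., "z": .., "wx": .., "wy": .., "wz": ..}, ...]. A call has 1 to 10 rows; each row is the pose to reach, as a shift and turn from the pose commanded when the call began; what a row does not reach only later rows make up. A row lasts 1/10 s, in which the tool goes at most 50 mm and 8.59 degrees, less where a joint would pass 70% of its speed; a pose out of reach is approached as far as the arm can. A call with a gripper value outside its range is refused whole. "jaw" is the closure, from -1 (fully open) to 1 (shut), set as the call begins (left out, the last holds). The fingers move at their own pace and stop on an object; "grip_force" is the grip in N (left out, the last holds). Time passes only in rows, so rows that repeat a pose let the fingers close. It gives the time, the measured TCP pose, the force, the opening and the grip force at its end, in the units of the state.
- r.get_state(): the state, without advancing time (a new reading comes with each control period).
- imaging.snapshot(name): name is "side" or "top"; returns a dict with "img" (384x512x3 uint8, red, green, blue), "fx", "fy", "cx", "cy" (pixels), "distortion" ([k1, k2, p1, p2, k3] as OpenCV has them; the pictures are not rectified), "origin" and "orientation" of the camera in the world. Camera axes: x right, y up, looking along -z (the intrinsics and any distortion apply to the point x, -y, -z); pixel columns grow to the right and rows downward; lengths in m; the calibration is good to about 2 mm. A picture is of the moment at which its call begins. There is no depth.
- r.sign_off(): hands the job in; it is judged then, once.
Trained networks look in a picture, given as the dict that the camera call returned (one of the last four; its "shot" number tells which), for a name from the list of things; names that differ only in an ending like _2 or _b are one class to them, and where a whole thing is asked for, a point or a joint stands for the part that bears it (a point fixed in the world has none). Each returns a list of dicts, best first, with "p" (0 to 1); they miss things now and then, are a little off and sometimes report something else, mostly with a low value. They report only what shows in the picture. A call takes as long as a camera call.
- finder.masks_of(thing, picture): "region" (384x512 bool, what is visible of it) and "rect" ([centre column, centre row, width, height] in pixels, round what is visible of it).
The state is a dict: "t": time; "joint_pos": joint angles; "qd": joint speeds; "joint_torque": joint torques, N m; "tool_pos": TCP position; "orientation": TCP orientation; "force": force on the tool from outside, world axes, zero at the start; "moment": the same for the moment, N m; "width": finger opening in m; "gripper_force": force on a finger pad.
Only numpy, scipy, OpenCV 4.12 (cv2) and the standard library are available. Lean on these libraries where they do the work, as an engineer would, in place of code of your own. Each camera call takes 0.05 s, during which the arm holds its last target. There are 200 camera calls.

TASK

Change the batch on the bench shaker: back its T-handle clamp nut right off (it has a left-hand thread, so it loosens clockwise), take the finished long vessels out of the stalls and lay them upright in the aluminium tray, then load every long vessel from the crate, lug up, one per stall, pushed fully in against the back stop under the clamp plate, and screw the nut fully home again (anticlockwise). The short vessels, boss clamp and bar stay where they lie in the crate and tray, and the bottles and beaker are left alone.

Things in the scene. Friction and masses are not known exactly. Their poses are not given: they have to be found in the camera images.
- shaker: bench shaker, fixed, 250 x 226 mm; origin on the bench under it, x from its open front (x = -0.12) to its back, z up. Flat deck 50 mm high. At the back of the deck are three stalls at y = -0.066, 0 and 0.066, each 50 mm wide between 16 mm walls that begin at x = 0.006, ending at a back stop at x = 0.040.
- stall_mid (a point): where the lug point of a vessel lies when it is pushed fully into the middle stall (35 mm in front of the shaker's origin, 108 mm above the bench); axes as the shaker's. For the other stalls add 66 mm either way along y. The rear 30 mm of the vessel is then under the clamp plate, so it goes in and out along x.
- plate_edge (a point): middle of the lower front edge of the steel clamp plate that covers the stalls and back stop (222 mm wide, 112 mm deep, 10 mm thick, x towards the back). Home, its underside is 90 mm above the bench and just presses on the rear flanges of the vessels.
- handle (a joint): angle (rad) of the T-handle nut holding the clamp plate down. LEFT-HAND thread: 0 is fully home (tight), the value grows turning CLOCKWISE seen from above, which loosens; ends at 3.2. Nut and plate rise together 5 mm per rad (16 mm in all). Friction about 0.15 N m, stays where left; anticlockwise only tightens, to the stop at 0.
- handle_grip (a point): middle of the T-handle's bar, on its upright turning axis (85 mm behind the shaker's origin along its x, about 145 mm above the bench when home, rising with the nut). The black bar is level, 100 mm long (this point's x axis), 16 mm thick (y), 34 mm high; pinch it across its thickness at the middle.
- crate: shallow grey plastic crate, fixed, 280 x 290 x 36 mm high, 6 mm walls and floor; origin under its centre, z up. Holds the long vessels to be loaded, a short vessel, a boss clamp and a steel bar.
- tray: aluminium tray, fixed, 250 x 270 x 26 mm high, 5 mm walls and floor; origin under its centre, z up. Takes the finished vessels; a short vessel lies across it along its +x side (centred near x = 0.095), the rest is free.
- short1_lug (a point): short steel vessel, made like the long ones but only 100 mm long; this point is in its lug, 58 mm above its underside. It lies in the crate and stays there.
- short2_lug (a point): short steel vessel, made like the long ones but only 100 mm long; this point is in its lug, 58 mm above its underside. It lies in the tray and stays there.
- boss: grey boss clamp about 50 x 75 x 30 mm in the crate, origin under its block; stays there.
- rod: square steel bar 140 x 14 x 14 mm in the crate, origin under its middle; stays there.
- brown_bottle: brown glass bottle, 66 mm across, 150 mm high plus cap, standing behind the shaker; origin under its centre. To be left alone.
- white_bottle: white plastic bottle, 60 mm across, 140 mm high plus cap, standing behind the shaker; origin under its centre. To be left alone.
- beaker: glass beaker, 70 mm across, 80 mm high, standing behind the shaker; origin under its centre. To be left alone.
- old1_lug (a point): long steel vessel, 150 mm: round body (36 mm) between 40 x 40 mm square end flanges, 0.35 kg. Lift it by the upright lug on its middle: 50 mm long (x, along the vessel), 14 mm thick (y), from the body to 72 mm above the underside. This point: in the lug, 58 mm above the underside, z up. One of the finished ones, in a stall of the shaker at the start (None if absent).
- old2_lug (a point): long steel vessel, 150 mm: round body (36 mm) between 40 x 40 mm square end flanges, 0.35 kg. Lift it by the upright lug on its middle: 50 mm long (x, along the vessel), 14 mm thick (y), from the body to 72 mm above the underside. This point: in the lug, 58 mm above the underside, z up. One of the finished ones, in a stall of the shaker at the start (None if absent).
- old3_lug (a point): long steel vessel, 150 mm: round body (36 mm) between 40 x 40 mm square end flanges, 0.35 kg. Lift it by the upright lug on its middle: 50 mm long (x, along the vessel), 14 mm thick (y), from the body to 72 mm above the underside. This point: in the lug, 58 mm above the underside, z up. One of the finished ones, in a stall of the shaker at the start (None if absent).
- new1_lug (a point): long steel vessel, 150 mm: round body (36 mm) between 40 x 40 mm square end flanges, 0.35 kg. Lift it by the upright lug on its middle: 50 mm long (x, along the vessel), 14 mm thick (y), from the body to 72 mm above the underside. This point: in the lug, 58 mm above the underside, z up. One of those to be loaded, in the crate at the start (None if absent).
- new2_lug (a point): long steel vessel, 150 mm: round body (36 mm) between 40 x 40 mm square end flanges, 0.35 kg. Lift it by the upright lug on its middle: 50 mm long (x, along the vessel), 14 mm thick (y), from the body to 72 mm above the underside. This point: in the lug, 58 mm above the underside, z up. One of those to be loaded, in the crate at the start (None if absent).
- new3_lug (a point): long steel vessel, 150 mm: round body (36 mm) between 40 x 40 mm square end flanges, 0.35 kg. Lift it by the upright lug on its middle: 50 mm long (x, along the vessel), 14 mm thick (y), from the body to 72 mm above the underside. This point: in the lug, 58 mm above the underside, z up. One of those to be loaded, in the crate at the start (None if absent).

How it is judged:
By the outcome, as a careful person would: the job done as asked, in the order asked, and still so for the second after the job is handed in, with the robot touching nothing.
Of old1, old2, old3 only 1 to 2 are there at a start; the rules pass over those that are not, and their reading is None.
Of new1, new2, new3 only 2 to 3 are there at a start; the rules pass over those that are not, and their reading is None.
At some moment in a run one of new1, new2, new3, old1, old2, old3 may be knocked a few centimetres aside while the robot is not near it.
It also fails if it takes over 210 s, if anything falls off the work surface, if the arm or the gripper's body presses on something with over 40 N, if the wrist force passes 120 N, or if a joint passes its speed limit or range.

## Working session

There is one attempt and no reset: what is moved stays moved. The work goes in short steps, Python scripts to look and compute and a tool call to move; the robot and the scene stay as the last step left them, time stands still between calls to the robot, and variables do not carry over. Pictures are saved under pics/ and viewed, at most 14 in all, crops included, and the job is handed in when it is done.

Besides the shell and the picture viewer there is one more tool, called after ">>>" as a command line: name --argument value ..., lists and objects as JSON in quotes. send_rows: Moves the arm, as the interface text tells. Its arguments: {"type":"object","properties":{"plan":{"type":"array"},"jaw":{"type":"number"},"grip_force":{"type":"number"}},"required":["plan"]}

```bash
mkdir -p pics
cat > h.py <<'E'
import numpy as np, cv2
from scipy.spatial.transform import Rotation as R
from workcell import r, imaging, finder
def K(p): return np.array([[p['fx'],0,p['cx']],[0,p['fy'],p['cy']],[0,0,1.]])
def ray(p,uv):
    q=cv2.undistortPoints(np.array(uv,float).reshape(-1,1,2),K(p),np.array(p['distortion'],float)).reshape(-1,2)
    d=np.c_[q[:,0],-q[:,1],-np.ones(len(q))]
    return np.array(p['origin']),R.from_quat(p['orientation']).apply(d)
def onz(p,uv,z):
    o,d=ray(p,uv); return o+d*((z-o[2])/d[:,2])[:,None]
def proj(p,X):
    c=R.from_quat(p['orientation']).inv().apply(np.array(X,float).reshape(-1,3)-np.array(p['origin']))
    c=c*[1,-1,-1]
    return cv2.projectPoints(c,np.zeros(3),np.zeros(3),K(p),np.array(p['distortion'],float))[0].reshape(-1,2)
def save(p,n,box=None,s=1.5):
    im=p['img'][:,:,::-1]
    if box: im=im[box[1]:box[3],box[0]:box[2]]
    cv2.imwrite('pics/'+n,cv2.resize(im,None,fx=s,fy=s,interpolation=cv2.INTER_CUBIC))
E
python3 - <<'E'
from h import *
for n in('top','side'):
    p=imaging.snapshot(n); save(p,n+'0.png')
    print(n,p['origin'],R.from_quat(p['orientation']).as_matrix().round(3).tolist(),p['fx'])
    for t in ['shaker','crate','tray','handle','plate_edge','old1_lug','new1_lug','short1_lug','boss','rod']:
        for m in finder.masks_of(t,p)[:5]: print(t,round(m['p'],2),np.round(m['rect']),m['region'].sum())
print(r.get_state())
E
```

```text
top [0.50402956 0.02615254 1.20646927] [[0.02, 0.997, -0.075], [-1.0, 0.021, 0.011], [0.013, 0.075, 0.997]] 353.8588659226345
shaker 0.76 [264. 199.  73.  88.] 4923
crate 0.61 [156. 207.  93.  93.] 4723
tray 0.63 [363. 214.  86.  82.] 5569
handle 0.6 [268. 172.  12.  34.] 219
plate_edge 0.76 [268. 177.  69.  44.] 2478
plate_edge 0.46 [268. 173.   6.  33.] 191
old1_lug 0.69 [369. 183.  34.  13.] 368
new1_lug 0.68 [185. 219.  17.  50.] 530
short1_lug 0.38 [265. 144.  16.  24.] 374
boss 0.58 [267. 171.  10.  30.] 224
boss 0.51 [177. 176.  14.  16.] 174
boss 0.27 [186. 219.  18.  46.] 502
rod 0.56 [140. 180.  43.  13.] 201
side [0.27451445 0.59887783 0.93640383] [[-0.872, 0.372, -0.318], [-0.489, -0.676, 0.551], [-0.01, 0.636, 0.772]] 384.0518374730778
shaker 0.97 [272. 206. 112. 100.] 5997
crate 0.94 [211. 317. 153. 134.] 9065
tray 0.8 [325. 152.  88.  81.] 3965
plate_edge 0.8 [251. 187.  68.  63.] 2524
plate_edge 0.45 [246. 176.  31.  29.] 477
old1_lug 0.57 [247. 173.  31.  30.] 457
new1_lug 0.81 [245. 295.  60.  38.] 1023
short1_lug 0.88 [209. 364.  47.  35.] 862
short1_lug 0.28 [233. 157.  25.  50.] 641
boss 0.85 [197. 282.  30.  28.] 339
rod 0.72 [170. 321.  28.  54.] 389
rod 0.37 [236. 316.  64.  45.] 1021
rod 0.25 [285. 222.  49.  35.] 793
{'t': 1.1, 'joint_pos': array([ 1.32000654e+00,  4.23112434e-01,  1.62986855e+00, -1.43982813e-06,
        1.08859570e+00, -1.89867321e-02]), 'qd': array([ 0.00223509,  0.00113537, -0.00065798, -0.00073716, -0.00211124,
       -0.00124206]), 'joint_torque': array([ 2.07156838e-03, -5.57364249e+01, -2.82139885e+01,  1.70840854e-04,
        8.35991650e-04,  7.65093972e-06]), 'tool_pos': array([0.14355093, 0.60829407, 0.23132367]), 'orientation': array([1.15641883e-01, 9.93290972e-01, 7.82493894e-06, 1.70561742e-06]), 'force': array([ 0.33270235,  0.57658931, -0.69462074]), 'moment': array([0.0229254 , 0.02130117, 0.05438702]), 'gripper_force': 0.0, 'width': 0.08517130729861443}
```

Run:
```python
import cv2
a=cv2.imread('pics/top0.png');cv2.imwrite('pics/t1.png',cv2.resize(a[150:435,120:660],(800,422),interpolation=cv2.INTER_CUBIC))
```

```text
(no output)
```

View pics/t1.png

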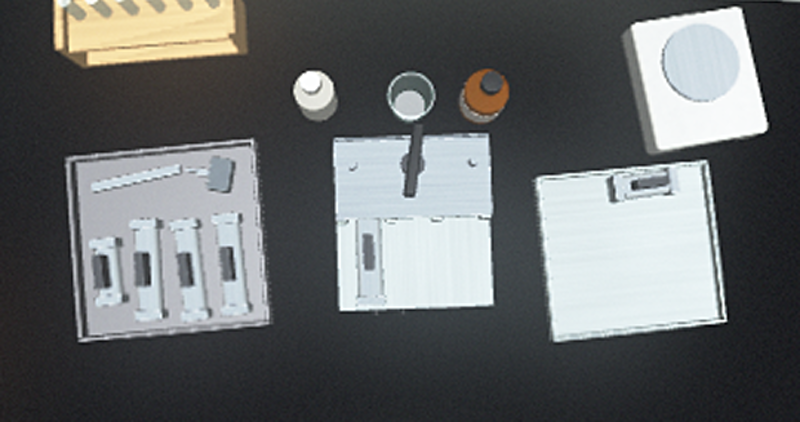

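View pics/side0.png

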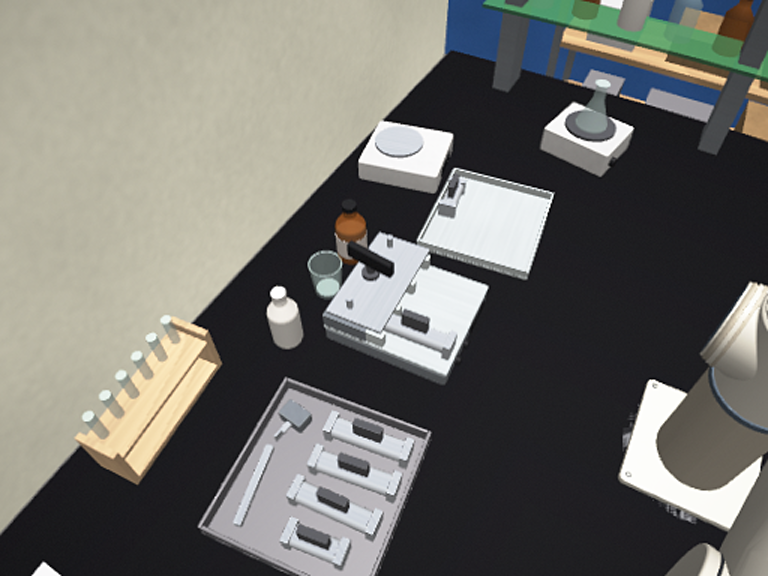

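Run:
```python
import cv2
a=cv2.imread('pics/top0.png');b=cv2.imread('pics/side0.png')
cv2.imwrite('pics/t2.png',cv2.resize(a[225:375,330:474],None,fx=4,fy=4,interpolation=cv2.INTER_CUBIC))
cv2.imwrite('pics/s2.png',cv2.resize(b[225:385,318:494],None,fx=3.75,fy=3.75,interpolation=cv2.INTER_CUBIC))
```

```text
(no output)
```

View pics/t2.png

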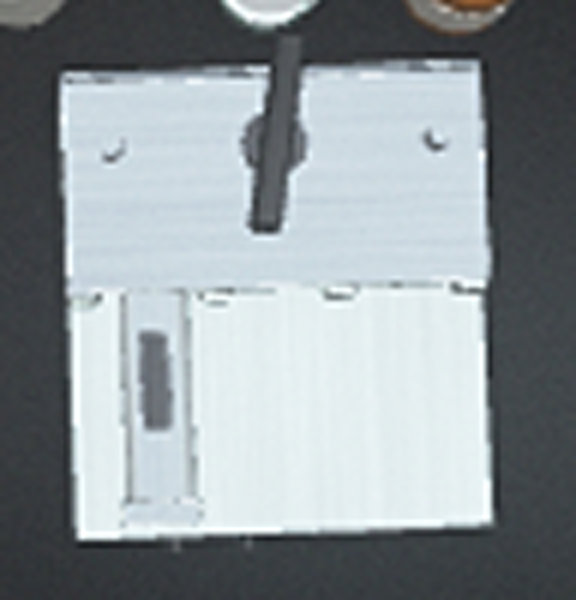

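View pics/s2.png

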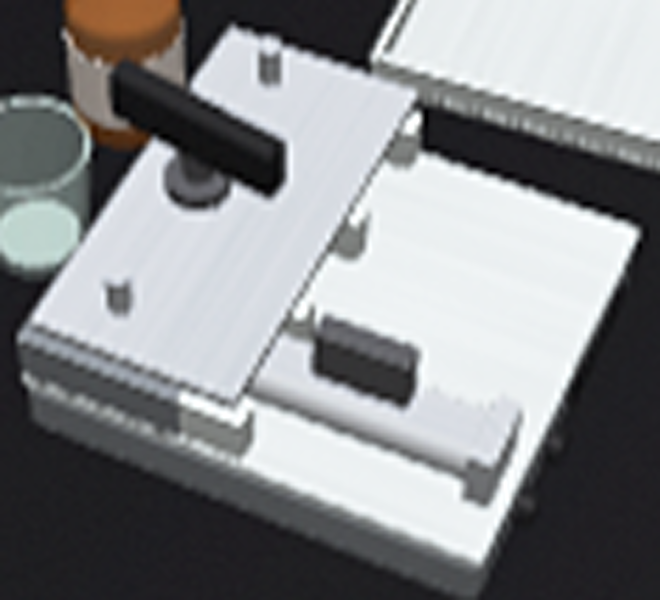

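```bash
cat >> h.py <<'E'
from scipy.optimize import least_squares
def box(x0,x1,y0,y1,z0,z1): return np.array([[x,y,z] for x in(x0,x1) for y in(y0,y1) for z in(z0,z1)])
def place(P,pose): 
    x,y,z,a=pose; return R.from_euler('z',a).apply(P)+[x,y,z]
def hull(p,P):
    m=np.zeros((384*4,512*4),np.uint8); cv2.fillConvexPoly(m,cv2.convexHull((proj(p,P)*4+1.5).round().astype(np.int32)),1); return m>0
def cen(m,s=1):
    v,u=np.nonzero(m); return np.array([u.mean(),v.mean()])
def lugbox(): return box(-.025,.025,-.007,.007,-.018,.014)
def locate(p,mask,z,yaw):
    "xy of a lug point at height z whose projected lug matches mask centroid"
    c=cen(mask); X=onz(p,[c],z)[0,:2]
    for _ in range(5):
        d=(cen(hull(p,place(lugbox(),(*X,z,yaw))))-1.5)/4
        X=X+onz(p,[c],z)[0,:2]-onz(p,[d],z)[0,:2]
    return X
def lugs(p,zs=None):
    "dark lug blobs in the top picture near light surroundings"
    im=p['img'].astype(int); g=im.max(2)
    return g
E
python3 - <<'E'
from h import *
pics={n:imaging.snapshot(n) for n in('top','side')}
import pickle; pickle.dump(pics,open('p0.pkl','wb'))
f=lambda c,s,o:((np.array(c,float)+.5)/s-.5+o+.5)/1.5-.5
L=[(-.12,.113,.05),(-.12,-.113,.05),(.01,.111,.1),(.01,-.111,.1),(.122,.111,.1),(.122,-.111,.1)]
T=f([(78,542),(494,525),(72,290),(490,283),(60,73),(482,62)],4,[330,225])
S=f([(482,565),(638,232),(235,402),(418,95),(20,335),(235,28)],3.75,[318,225])
L=np.array(L)
def res(q,only=None):
    P=place(L,(q[0],q[1],0,q[2]))
    e=[proj(pics['top'],P)-T,proj(pics['side'],P)-S]
    return np.array(e if only is None else e[only:only+1]).ravel()
for o in(None,0,1):
    s=least_squares(res,[.55,0,0],args=(o,)); print(s.x,np.degrees(s.x[2]),s.fun.round(1).tolist())
h=onz(pics['top'],f([(290,40),(265,232),(277,135)],4,[330,225]),.162); print(h)
# dark pixels for lugs
for n in pics:
    p=pics[n]
    for t in('new1_lug','old1_lug','short1_lug','new1','crate','tray'):
        try:
            for m in finder.masks_of(t,p): print(n,t,round(m['p'],2),np.round(m['rect']))
        except Exception as e: print(t,e)
im=pics['top']['img'][...].max(2); print(im[195:245:2,125:200:3])
E
```

```text
[ 0.56444664 -0.01696683  0.05667649] 3.2473237085093483 [-0.6, -0.2, -0.6, 0.0, -1.2, 1.0, -0.2, -0.3, -0.2, 1.8, -0.5, 1.2, -0.5, -0.4, 0.0, -0.4, -0.4, -0.1, -0.2, -0.8, 1.0, -2.8, -1.4, -0.4]
[ 0.5663817  -0.0185892   0.05321076] 3.048751754733791 [-0.2, -0.9, -0.2, -0.4, -0.6, 0.3, 0.4, -0.8, 0.4, 1.0, 0.2, 0.8]
[ 0.56248596 -0.01471888  0.05976821] 3.424466243410266 [-0.0, 0.5, 0.3, 0.2, -0.1, 0.9, -0.1, -0.1, 1.2, -1.8, -1.4, 0.3]
[[ 0.69457549 -0.01798879  0.162     ]
 [ 0.59830958 -0.00730005  0.162     ]
 [ 0.64673056 -0.0123606   0.162     ]]
top new1_lug 0.73 [185. 218.  18.  50.]
top old1_lug 0.32 [221. 143.  19.  28.]
top short1_lug 0.84 [131. 223.  18.  29.]
new1 it knows: beaker, boss, brown_bottle, crate, handle, handle_grip, new1_lug, new2_lug, new3_lug, old1_lug, old2_lug, old3_lug, plate_edge, rod, shaker, short1_lug, short2_lug, stall_mid, tray, white_bo
top crate 0.7 [156. 207.  96.  90.]
top tray 0.56 [364. 214.  84.  76.]
side new1_lug 0.63 [246. 292.  62.  40.]
side short1_lug 0.86 [210. 362.  49.  35.]
side short1_lug 0.21 [322. 152.  85.  81.]
new1 it knows
[... 2193 characters left out ...]
26 146 194 194 198 226 227 216 175 201
  199 224 226 224 160 202 207]
 [229 208 228 199 100 189 224 223 225 155 194 195 192 224 226 221 173 198
  200 222 223 225 148 204 208]
 [224 224 227 188 111 190 223 224 225 157 195 194 188 225 227 224 170 200
  203 226 226 226 139 205 210]
 [209 180 197 176 194 192 221 226 225 167 196 194 192 227 225 226 169 198
  199 228 187 223 167 200 206]
 [183 190 184 189 188 186 173 220 225 160 156 196 197 208 229 189 117 200
  223 225 222 225 199 195 203]
 [184 188 186 187 188 205 227 224 224 230 105 193 217 226 223 226 182 191
  193 220 229 211 199 205 205]
 [183 185 186 186 186 193 233 231 219 211 178 194 209 228 220 207 182 200
  201 201 203 203 205 198 191]]
```

```bash
cat >> h.py <<'E'
from scipy.optimize import minimize
def blobs(p,thr=150):
    m=(p['img'].max(2)<thr).astype(np.uint8)
    n,l,s,c=cv2.connectedComponentsWithStats(m,connectivity=4)
    return [l==i for i in range(1,n) if 45<s[i,4]<220]
def fitlug(p,mask,z,yaws=(0,)):
    M=cv2.resize(mask.astype(np.uint8),None,fx=4,fy=4,interpolation=cv2.INTER_NEAREST)>0
    best=None
    for y in yaws:
        x0=locate(p,mask,z,y)
        f=lambda q:-(lambda h:(h&M).sum()/(h|M).sum())(hull(p,place(lugbox(),(q[0],q[1],z,q[2]))))
        s=minimize(f,[*x0,y],method='Nelder-Mead',options=dict(initial_simplex=[[*x0,y],[x0[0]+.004,x0[1],y],[x0[0],x0[1]+.004,y],[*x0,y+.1]],xatol=2e-4,fatol=1e-3,maxiter=80))
        if best is None or s.fun<best[1]: best=(s.x,s.fun)
    return best
def look(p):
    out=[]
    for b in blobs(p):
        c=cen(b); X=onz(p,[c],.06)[0]
        if not(.3<X[0]<.75 and abs(X[1])<.5): continue
        z=.108 if -.14<X[1]<.11 else (.064 if X[1]>0 else .063)
        q,iou=fitlug(p,b,z,(-.1,.15) if X[1]>-.15 else (0,1.5))
        if -iou>.6: out.append((q[0],q[1],np.degrees(q[2]),z,-iou))
    return sorted(out,key=lambda a:-a[1])
E
python3 - <<'E'
from h import *
import pickle; pics=pickle.load(open('p0.pkl','rb'))
for n in pics:
    print(n)
    for o in look(pics[n]): print(np.round(o,4))
print(finder.masks_of('tray',imaging.snapshot('top'))[0]['rect'])
E
```

```text
top
[0.487  0.4386 7.1008 0.064  0.8801]
[0.4918 0.3763 4.525  0.064  0.9015]
[0.493  0.3132 8.286  0.064  0.8455]
[0.5041 0.2515 7.627  0.064  0.8696]
[0.5226 0.0465 1.3587 0.108  0.7777]
[ 6.36100e-01 -3.67900e-01  9.93874e+01  6.30000e-02  7.88500e-01]
side
[362.9, 214.9, 87.5, 80.8]
```

>>> send_rows --plan '[{"x":20,"y":-24,"z":0,"wz":3},{"x":50.4,"y":-62.1,"z":0,"wz":7},{"x":50.4,"y":-62.1,"z":0,"wz":7},{"x":50.4,"y":-62.1,"z":0,"wz":7},{"x":50.4,"y":-62.1,"z":0,"wz":7},{"x":50.4,"y":-62.1,"z":0,"wz":7},{"x":50.4,"y":-62.1,"z":0,"wz":7},{"x":50.4,"y":-62.1,"z":0,"wz":7},{"x":50.4,"y":-62.1,"z":0,"wz":7},{"x":50.4,"y":-62.1,"z":0,"wz":7}]' --jaw -0.2

```text
invalid input at $.plan[0]: expected keys x, y, z, wx, wy, wz
```

>>> send_rows --plan '[{"x":50.4,"y":-62.1,"z":0,"wx":0,"wy":0,"wz":7},{"x":50.4,"y":-62.1,"z":0,"wx":0,"wy":0,"wz":7},{"x":50.4,"y":-62.1,"z":0,"wx":0,"wy":0,"wz":7},{"x":50.4,"y":-62.1,"z":0,"wx":0,"wy":0,"wz":7},{"x":50.4,"y":-62.1,"z":0,"wx":0,"wy":0,"wz":7},{"x":50.4,"y":-62.1,"z":0,"wx":0,"wy":0,"wz":7},{"x":50.4,"y":-62.1,"z":0,"wx":0,"wy":0,"wz":7},{"x":50.4,"y":-62.1,"z":0,"wx":0,"wy":0,"wz":7},{"x":50.4,"y":-62.1,"z":0,"wx":0,"wy":0,"wz":7},{"x":50.4,"y":-62.1,"z":0,"wx":0,"wy":0,"wz":7}]' --jaw -0.2

```text
t: 2.8
tool_pos: [0.4598, 0.2183, 0.2317]
orientation: [0.055, 0.998, 0.0, 0.0]
force: [0.8, 1.2, 0.0]
width: 0.0512
gripper_force: 0.0
```

>>> send_rows --plan '[{"x":0,"y":0,"z":0,"wx":0,"wy":0,"wz":0}]'

```text
t: 2.9
tool_pos: [0.462, 0.2161, 0.2317]
orientation: [0.058, 0.998, -0.0, 0.001]
force: [-0.3, 1.2, -0.4]
width: 0.0513
gripper_force: 0.0
```

>>> send_rows --plan '[{"x":18.6,"y":-22.8,"z":0,"wx":0,"wy":0,"wz":0},{"x":18.6,"y":-22.8,"z":0,"wx":0,"wy":0,"wz":0},{"x":18.6,"y":-22.8,"z":0,"wx":0,"wy":0,"wz":0},{"x":18.6,"y":-22.8,"z":0,"wx":0,"wy":0,"wz":0},{"x":18.6,"y":-22.8,"z":0,"wx":0,"wy":0,"wz":0},{"x":18.6,"y":-22.8,"z":0,"wx":0,"wy":0,"wz":0},{"x":18.6,"y":-22.8,"z":0,"wx":0,"wy":0,"wz":0},{"x":18.6,"y":-22.8,"z":0,"wx":0,"wy":0,"wz":0},{"x":18.6,"y":-22.8,"z":-2,"wx":0,"wy":0,"wz":0},{"x":18.6,"y":-22.8,"z":-3,"wx":0,"wy":0,"wz":0}]'

```text
t: 3.9
tool_pos: [0.6431, -0.0064, 0.2002]
orientation: [0.054, 0.999, 0.0, -0.001]
force: [0.2, 0.6, -0.4]
width: 0.0513
gripper_force: 0.0
```

Run:
```python
from h import *
p=imaging.snapshot('top'); s=imaging.snapshot('side'); st=r.get_state()
print(st['tool_pos'],st['orientation'])
print(proj(p,st['tool_pos']),proj(s,st['tool_pos']))
a=cv2.resize(p['img'][130:230,210:320,::-1],None,fx=3.6,fy=3.6,interpolation=cv2.INTER_CUBIC)
b=cv2.resize(s['img'][120:220,190:300,::-1],None,fx=3.6,fy=3.6,interpolation=cv2.INTER_CUBIC)
cv2.imwrite('pics/c3.png',np.hstack([a,b]))
```

```text
[ 0.64269545 -0.00656019  0.19957649] [ 5.40156716e-02  9.98538054e-01  3.37802158e-05 -2.01525134e-03]
[[264.21904503 171.66955835]] [[246.65173301 160.88667377]]
```

View pics/c3.png

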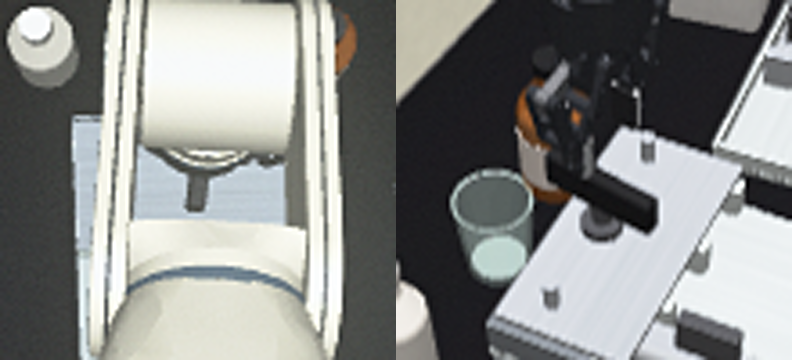

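>>> send_rows --plan '[{"x":0.5,"y":-0.6,"z":0,"wx":0,"wy":0,"wz":0},{"x":0.5,"y":-0.6,"z":-2,"wx":0,"wy":0,"wz":0},{"x":0.5,"y":-0.6,"z":-4,"wx":0,"wy":0,"wz":0},{"x":0.5,"y":-0.6,"z":-6,"wx":0,"wy":0,"wz":0},{"x":0.5,"y":-0.6,"z":-7.2,"wx":0,"wy":0,"wz":0},{"x":0.5,"y":-0.6,"z":-7.2,"wx":0,"wy":0,"wz":0},{"x":0.5,"y":-0.6,"z":-7.2,"wx":0,"wy":0,"wz":0}]'

```text
t: 4.7
tool_pos: [0.6503, -0.014, 0.1301]
orientation: [0.055, 0.999, 0.0, 0.0]
force: [-0.4, -0.1, 0.2]
width: 0.0513
gripper_force: 0.0
```

>>> send_rows --plan '[{"x":0,"y":0,"z":0,"wx":0,"wy":0,"wz":0},{"x":0,"y":0,"z":0,"wx":0,"wy":0,"wz":0},{"x":0,"y":0,"z":0,"wx":0,"wy":0,"wz":0},{"x":0,"y":0,"z":0,"wx":0,"wy":0,"wz":0},{"x":0,"y":0,"z":0,"wx":0,"wy":0,"wz":0},{"x":0,"y":0,"z":0,"wx":0,"wy":0,"wz":0}]' --jaw 1 --grip_force 40

```text
t: 5.3
tool_pos: [0.6504, -0.0126, 0.1306]
orientation: [0.055, 0.998, 0.001, 0.001]
force: [-0.1, 6.8, 4.6]
width: 0.0156
gripper_force: 43.5
```

>>> send_rows --plan '[{"x":0,"y":0.1,"z":0.07,"wx":0,"wy":0,"wz":-8},{"x":0,"y":0.1,"z":0.14,"wx":0,"wy":0,"wz":-16},{"x":0,"y":0.1,"z":0.21,"wx":0,"wy":0,"wz":-24},{"x":0,"y":0.1,"z":0.28,"wx":0,"wy":0,"wz":-32},{"x":0,"y":0.1,"z":0.35,"wx":0,"wy":0,"wz":-40},{"x":0,"y":0.1,"z":0.42,"wx":0,"wy":0,"wz":-48},{"x":0,"y":0.1,"z":0.49,"wx":0,"wy":0,"wz":-56},{"x":0,"y":0.1,"z":0.56,"wx":0,"wy":0,"wz":-64},{"x":0,"y":0.1,"z":0.63,"wx":0,"wy":0,"wz":-72},{"x":0,"y":0.1,"z":0.7,"wx":0,"wy":0,"wz":-80}]'

```text
t: 6.3
tool_pos: [0.6498, -0.0131, 0.1376]
orientation: [0.686, 0.728, 0.0, 0.0]
force: [-2.2, -0.7, 5.3]
width: 0.0152
gripper_force: 43.8
```

>>> send_rows --plan '[{"x":0,"y":0,"z":0.07,"wx":0,"wy":0,"wz":-8},{"x":0,"y":0,"z":0.14,"wx":0,"wy":0,"wz":-16},{"x":0,"y":0,"z":0.21,"wx":0,"wy":0,"wz":-24},{"x":0,"y":0,"z":0.28,"wx":0,"wy":0,"wz":-32},{"x":0,"y":0,"z":0.35,"wx":0,"wy":0,"wz":-40},{"x":0,"y":0,"z":0.42,"wx":0,"wy":0,"wz":-48},{"x":0,"y":0,"z":0.49,"wx":0,"wy":0,"wz":-56},{"x":0,"y":0,"z":0.56,"wx":0,"wy":0,"wz":-64},{"x":0,"y":0,"z":0.63,"wx":0,"wy":0,"wz":-72},{"x":0,"y":0,"z":0.7,"wx":0,"wy":0,"wz":-80}]'

```text
t: 7.3
tool_pos: [0.6491, -0.0125, 0.1445]
orientation: [0.993, 0.117, -0.0, -0.0]
force: [-4.0, 2.7, 6.4]
width: 0.0152
gripper_force: 44.0
```

>>> send_rows --plan '[{"x":0,"y":0,"z":0.07,"wx":0,"wy":0,"wz":-8},{"x":0,"y":0,"z":0.14,"wx":0,"wy":0,"wz":-16},{"x":0,"y":0,"z":0.19,"wx":0,"wy":0,"wz":-22},{"x":0,"y":0,"z":0.2,"wx":0,"wy":0,"wz":-25},{"x":0,"y":0,"z":0.2,"wx":0,"wy":0,"wz":-25}]'

```text
t: 7.8
tool_pos: [0.6497, -0.0125, 0.1461]
orientation: [0.996, -0.093, 0.0, 0.001]
force: [-1.8, 1.5, 4.7]
width: 0.0154
gripper_force: 169.3
```

Run:
```python
from h import *
st=r.get_state(); print({k:np.round(v,3) for k,v in st.items()})
```

```text
{'t': np.float64(7.8), 'joint_pos': array([-0.036,  0.558,  1.628, -0.003,  0.955,  1.723]), 'qd': array([-0.005,  0.002, -0.001,  0.008, -0.001, -0.028]), 'joint_torque': array([ -6.832, -58.574, -25.245,   2.227,  -0.549,   5.624]), 'tool_pos': array([ 0.65 , -0.013,  0.146]), 'orientation': array([ 0.996, -0.093,  0.   ,  0.001]), 'force': array([-1.763,  1.543,  4.688]), 'moment': array([0.513, 0.224, 5.011]), 'gripper_force': np.float64(169.319), 'width': np.float64(0.015)}
```

>>> send_rows --plan '[{"x":0,"y":0,"z":0,"wx":0,"wy":0,"wz":3},{"x":0,"y":0,"z":0,"wx":0,"wy":0,"wz":3},{"x":0,"y":0,"z":0,"wx":0,"wy":0,"wz":3},{"x":0,"y":0,"z":0,"wx":0,"wy":0,"wz":3}]' --jaw -0.2

```text
t: 8.2
tool_pos: [0.6497, -0.0132, 0.1454]
orientation: [0.997, -0.073, 0.0, -0.0]
force: [0.2, -0.2, 0.7]
width: 0.0514
gripper_force: 0.0
```

>>> send_rows --plan '[{"x":0,"y":0,"z":3,"wx":0,"wy":0,"wz":0},{"x":0,"y":0,"z":7,"wx":0,"wy":0,"wz":0},{"x":-4,"y":2,"z":8,"wx":0,"wy":0,"wz":5},{"x":-8,"y":4,"z":8,"wx":0,"wy":0,"wz":10},{"x":-12.5,"y":5.9,"z":7,"wx":0,"wy":0,"wz":11},{"x":-12.5,"y":5.9,"z":5,"wx":0,"wy":0,"wz":11},{"x":-12.5,"y":5.9,"z":3,"wx":0,"wy":0,"wz":11},{"x":-12.5,"y":5.9,"z":3,"wx":0,"wy":0,"wz":11}]'

```text
t: 9.0
tool_pos: [0.5228, 0.046, 0.1736]
orientation: [1.0, 0.023, -0.002, -0.0]
force: [0.4, 0.4, 0.4]
width: 0.0512
gripper_force: 0.0
```

Run:
```python
from h import *
p=imaging.snapshot('top'); s=imaging.snapshot('side'); st=r.get_state()
print(st['tool_pos'],st['orientation'],st['joint_pos'])
for o in look(p): print(np.round(o,4))
b=s['img'][120:270,190:340,::-1]
cv2.imwrite('pics/c4.png',cv2.resize(b,None,fx=4,fy=4,interpolation=cv2.INTER_CUBIC))
```

```text
[0.52485334 0.04591656 0.17557082] [ 9.99729343e-01  2.32640253e-02 -1.52697600e-04 -5.56077842e-05] [6.46030214e-02 3.56721674e-01 1.88896160e+00 1.58446285e-04
 8.96209921e-01 1.58876812e+00]
[0.4879 0.4384 8.4949 0.064  0.8956]
[0.4927 0.3768 5.662  0.064  0.8888]
[ 0.4937  0.3134 10.4745  0.064   0.8676]
[0.5048 0.2518 8.3772 0.064  0.8797]
[ 6.366000e-01 -3.685000e-01  1.002901e+02  6.300000e-02  8.171000e-01]
```

View pics/c4.png

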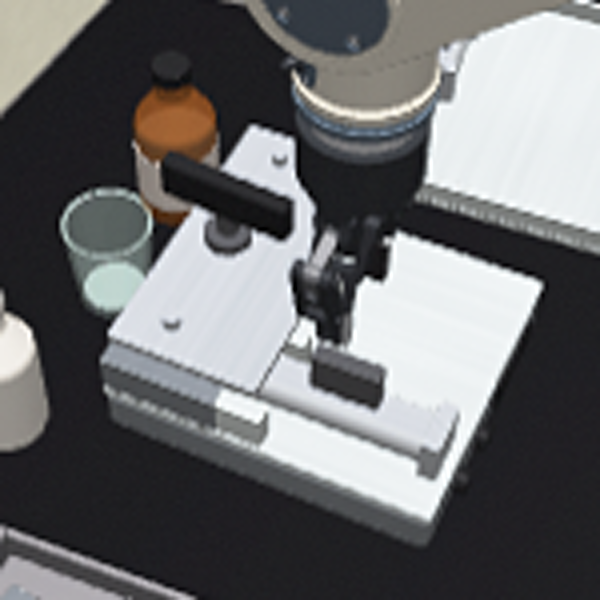

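>>> send_rows --plan '[{"x":0,"y":0,"z":-3,"wx":0,"wy":0,"wz":0},{"x":0,"y":0,"z":-6,"wx":0,"wy":0,"wz":0},{"x":0,"y":0,"z":-8,"wx":0,"wy":0,"wz":0},{"x":0,"y":0,"z":-8.1,"wx":0,"wy":0,"wz":0},{"x":0,"y":0,"z":-8.1,"wx":0,"wy":0,"wz":0}]'

```text
t: 9.6
tool_pos: [0.5255, 0.0459, 0.0951]
orientation: [1.0, 0.023, 0.0, -0.0]
force: [-0.0, -1.0, 0.3]
width: 0.0511
gripper_force: 0.0
```

>>> send_rows --plan '[{"x":0,"y":0,"z":0,"wx":0,"wy":0,"wz":0},{"x":0,"y":0,"z":0,"wx":0,"wy":0,"wz":0},{"x":0,"y":0,"z":0,"wx":0,"wy":0,"wz":0},{"x":0,"y":0,"z":0,"wx":0,"wy":0,"wz":0},{"x":0,"y":0,"z":0,"wx":0,"wy":0,"wz":0},{"x":0,"y":0,"z":0,"wx":0,"wy":0,"wz":0}]' --jaw 1 --grip_force 60

```text
t: 10.2
tool_pos: [0.5255, 0.046, 0.0955]
orientation: [1.0, 0.024, 0.001, 0.0]
force: [-0.5, -1.4, 6.6]
width: 0.0131
gripper_force: 61.4
```

Run:
```python
from h import *
st=r.get_state(); print(st['moment'],st['force'],2*np.degrees(np.arctan2(st['orientation'][1],st['orientation'][0]))-90)
p=imaging.snapshot('top')
f=lambda c:80+.0+np.array(c)*.45
# tray corners from t1.png
C=np.array([(535,178),(710,160),(727,322),(552,341)])*.45+[80,100]
X=onz(p,C,.026); print(X.round(3), X.mean(0), np.linalg.norm(X[0]-X[1]),np.linalg.norm(X[1]-X[2]))
```

```text
[-0.31013542  0.17615523 -0.08609683] [-0.45517103 -1.44368534  6.63527661] -87.2861484960322
[[ 0.642 -0.204  0.026]
 [ 0.677 -0.477  0.026]
 [ 0.428 -0.503  0.026]
 [ 0.397 -0.231  0.026]] [ 0.53614567 -0.35380335  0.026     ] 0.27603800428102454 0.24987769685621575
```

>>> send_rows --plan '[{"x":0,"y":0,"z":0.4,"wx":0,"wy":0,"wz":0},{"x":-2,"y":-0.11,"z":0.4,"wx":0,"wy":0,"wz":0},{"x":-4,"y":-0.22,"z":0.4,"wx":0,"wy":0,"wz":0},{"x":-6,"y":-0.34,"z":0.6,"wx":0,"wy":0,"wz":0},{"x":-6,"y":-0.34,"z":4,"wx":0,"wy":0,"wz":0},{"x":-6,"y":-4,"z":7,"wx":0,"wy":0,"wz":0},{"x":-5,"y":-8,"z":9,"wx":0,"wy":0,"wz":0},{"x":-4,"y":-13,"z":9,"wx":0,"wy":0,"wz":0},{"x":-3,"y":-18,"z":9,"wx":0,"wy":0,"wz":0},{"x":-1.5,"y":-23,"z":9,"wx":0,"wy":0,"wz":0}]'

```text
t: 11.25
tool_pos: [0.5077, -0.1817, 0.1846]
orientation: [1.0, 0.024, -0.0, -0.0]
force: [1.1, 0.9, -3.6]
width: 0.0129
gripper_force: 60.3
```

>>> send_rows --plan '[{"x":0,"y":-5,"z":0,"wx":0,"wy":0,"wz":0},{"x":0,"y":-10,"z":-2,"wx":0,"wy":0,"wz":0},{"x":0,"y":-14,"z":-4,"wx":0,"wy":0,"wz":0},{"x":0,"y":-17,"z":-7,"wx":0,"wy":0,"wz":0},{"x":0,"y":-17,"z":-8,"wx":0,"wy":0,"wz":0},{"x":0,"y":-17,"z":-8,"wx":0,"wy":0,"wz":0}]'

```text
t: 11.85
tool_pos: [0.5064, -0.3493, 0.1019]
orientation: [1.0, 0.023, -0.002, -0.002]
force: [0.0, 0.2, -3.0]
width: 0.0129
gripper_force: 60.4
```

Run:
```python
from h import *
s=imaging.snapshot('side'); 
st=r.get_state(); print(st['moment'],st['force'],st['tool_pos'],2*np.degrees(np.arctan2(st['orientation'][1],st['orientation'][0]))-90)
b=s['img'][90:230,190:390,::-1]
cv2.imwrite('pics/c5.png',cv2.resize(b,None,fx=3,fy=3,interpolation=cv2.INTER_CUBIC))
```

```text
[ 0.07309693 -0.01419329  0.0158093 ] [ 0.44894614  0.78968323 -2.89435146] [ 0.50740916 -0.34899487  0.10332187] -87.3069428342007
```

View pics/c5.png

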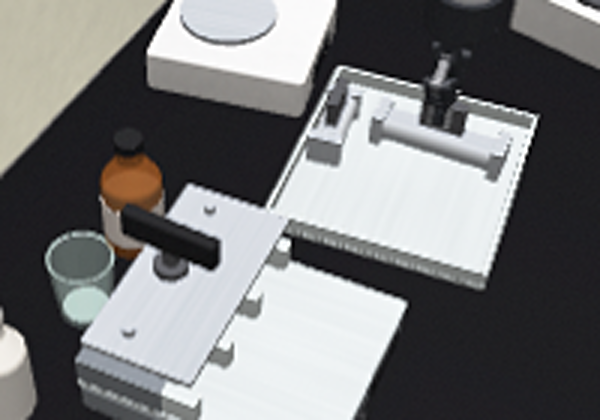

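>>> send_rows --plan '[{"x":0,"y":0,"z":-2,"wx":0,"wy":0,"wz":0},{"x":0,"y":0,"z":-3.5,"wx":0,"wy":0,"wz":0},{"x":0,"y":0,"z":-4.5,"wx":0,"wy":0,"wz":0},{"x":0,"y":0,"z":-5,"wx":0,"wy":0,"wz":0},{"x":0,"y":0,"z":-5.2,"wx":0,"wy":0,"wz":0},{"x":0,"y":0,"z":-5.2,"wx":0,"wy":0,"wz":0}]'

```text
t: 12.5
tool_pos: [0.5087, -0.3499, 0.0525]
orientation: [1.0, 0.024, 0.0, 0.0]
force: [0.3, -0.3, -4.1]
width: 0.0125
gripper_force: 60.5
```

>>> send_rows --plan '[{"x":0,"y":0,"z":-0.1,"wx":0,"wy":0,"wz":0},{"x":0,"y":0,"z":-0.2,"wx":0,"wy":0,"wz":0},{"x":0,"y":0,"z":-0.2,"wx":0,"wy":0,"wz":0}]'

```text
t: 12.8
tool_pos: [0.5087, -0.3502, 0.0507]
orientation: [1.0, 0.024, 0.0, 0.0]
force: [0.1, 0.3, -3.4]
width: 0.013
gripper_force: 60.7
```

>>> send_rows --plan '[{"x":0,"y":0,"z":-0.1,"wx":0,"wy":0,"wz":0},{"x":0,"y":0,"z":-0.2,"wx":0,"wy":0,"wz":0},{"x":0,"y":0,"z":-0.2,"wx":0,"wy":0,"wz":0}]'

```text
t: 13.1
tool_pos: [0.5087, -0.3502, 0.0506]
orientation: [1.0, 0.024, 0.0, 0.0]
force: [-4.9, 4.3, 14.9]
width: 0.0128
gripper_force: 63.2
```

>>> send_rows --plan '[{"x":0,"y":0,"z":0.1,"wx":0,"wy":0,"wz":0},{"x":0,"y":0,"z":0.1,"wx":0,"wy":0,"wz":0},{"x":0,"y":0,"z":0.1,"wx":0,"wy":0,"wz":0},{"x":0,"y":0,"z":3,"wx":0,"wy":0,"wz":0},{"x":0,"y":0,"z":7,"wx":0,"wy":0,"wz":0},{"x":0,"y":4,"z":11,"wx":0,"wy":0,"wz":0},{"x":0,"y":9,"z":15,"wx":0,"wy":0,"wz":0},{"x":0,"y":14,"z":15,"wx":0,"wy":0,"wz":2},{"x":0,"y":19,"z":15,"wx":0,"wy":0,"wz":4},{"x":0,"y":24,"z":15,"wx":0,"wy":0,"wz":5}]' --jaw -0.2

```text
t: 14.1
tool_pos: [0.5086, -0.1254, 0.199]
orientation: [0.998, 0.068, 0.001, 0.0]
force: [0.3, -0.1, -0.5]
width: 0.051
gripper_force: 0.0
```

Run:
```python
from h import *
p=imaging.snapshot('top'); st=r.get_state()
print(st['tool_pos'],2*np.degrees(np.arctan2(st['orientation'][1],st['orientation'][0]))-90)
for o in look(p): print(np.round(o,4))
```

```text
[ 0.50745019 -0.11914183  0.19833626] -82.07568074939354
[0.4871 0.4384 7.0966 0.064  0.8871]
[0.4927 0.3768 5.662  0.064  0.8888]
[ 0.4934  0.3134 10.4076  0.064   0.8586]
[0.5048 0.2518 8.3772 0.064  0.8797]
[ 0.5078 -0.351   0.9251  0.063   0.6823]
[ 6.363000e-01 -3.686000e-01  1.008101e+02  6.300000e-02  8.073000e-01]
```

>>> send_rows --plan '[{"x":0,"y":5,"z":0,"wx":0,"wy":0,"wz":0},{"x":0,"y":10,"z":0,"wx":0,"wy":0,"wz":0},{"x":0,"y":15,"z":0,"wx":0,"wy":0,"wz":0},{"x":0,"y":20,"z":0,"wx":0,"wy":0,"wz":0},{"x":0,"y":25,"z":-1,"wx":0,"wy":0,"wz":0},{"x":-0.2,"y":30,"z":-3,"wx":0,"wy":0,"wz":0},{"x":-0.4,"y":34,"z":-5,"wx":0,"wy":0,"wz":0},{"x":-0.4,"y":36.2,"z":-8,"wx":0,"wy":0,"wz":0},{"x":-0.4,"y":36.2,"z":-9,"wx":0,"wy":0,"wz":0},{"x":-0.4,"y":36.2,"z":-9,"wx":0,"wy":0,"wz":0}]'

```text
t: 15.15
tool_pos: [0.503, 0.2346, 0.1063]
orientation: [0.998, 0.068, -0.002, 0.001]
force: [0.1, -0.7, 0.6]
width: 0.0512
gripper_force: 0.0
```

>>> send_rows --plan '[{"x":0,"y":0,"z":0,"wx":0,"wy":0,"wz":0},{"x":0,"y":0,"z":0,"wx":0,"wy":0,"wz":0}]'

```text
t: 15.35
tool_pos: [0.5054, 0.2342, 0.1093]
orientation: [0.998, 0.067, 0.001, -0.0]
force: [-0.1, -0.3, -0.3]
width: 0.051
gripper_force: 0.0
```

>>> send_rows --plan '[{"x":0,"y":1.8,"z":0,"wx":0,"wy":0,"wz":0},{"x":0,"y":1.8,"z":0,"wx":0,"wy":0,"wz":0},{"x":0,"y":1.8,"z":-3,"wx":0,"wy":0,"wz":0},{"x":0,"y":1.8,"z":-5,"wx":0,"wy":0,"wz":0},{"x":0,"y":1.8,"z":-5.7,"wx":0,"wy":0,"wz":0},{"x":0,"y":1.8,"z":-5.7,"wx":0,"wy":0,"wz":0}]'

```text
t: 15.95
tool_pos: [0.5041, 0.2529, 0.0506]
orientation: [0.998, 0.067, -0.001, 0.0]
force: [-0.0, -0.9, 0.6]
width: 0.0512
gripper_force: 0.0
```

>>> send_rows --plan '[{"x":0,"y":0,"z":0,"wx":0,"wy":0,"wz":0},{"x":0,"y":0,"z":0,"wx":0,"wy":0,"wz":0},{"x":0,"y":0,"z":0,"wx":0,"wy":0,"wz":0},{"x":0,"y":0,"z":0,"wx":0,"wy":0,"wz":0},{"x":0,"y":0,"z":0,"wx":0,"wy":0,"wz":0},{"x":0,"y":0,"z":0,"wx":0,"wy":0,"wz":0}]' --jaw 1 --grip_force 60

```text
t: 16.55
tool_pos: [0.5051, 0.2534, 0.0521]
orientation: [0.998, 0.067, 0.001, -0.0]
force: [-1.0, -0.3, 7.0]
width: 0.0131
gripper_force: 62.3
```

>>> send_rows --plan '[{"x":0,"y":0,"z":3,"wx":0,"wy":0,"wz":0},{"x":0,"y":0,"z":7,"wx":0,"wy":0,"wz":0},{"x":-1,"y":-3,"z":9,"wx":0,"wy":0,"wz":-1},{"x":-2,"y":-7,"z":9,"wx":0,"wy":0,"wz":-2},{"x":-3,"y":-12,"z":9,"wx":0,"wy":0,"wz":-3},{"x":-4,"y":-16,"z":9,"wx":0,"wy":0,"wz":-4.7},{"x":-4.8,"y":-20,"z":9,"wx":0,"wy":0,"wz":-4.7},{"x":-4.8,"y":-21.1,"z":8,"wx":0,"wy":0,"wz":-4.7},{"x":-4.8,"y":-21.1,"z":7,"wx":0,"wy":0,"wz":-4.7},{"x":-4.8,"y":-21.1,"z":7,"wx":0,"wy":0,"wz":-4.7}]'

```text
t: 17.55
tool_pos: [0.4556, 0.0423, 0.1198]
orientation: [1.0, 0.026, -0.001, -0.0]
force: [-0.7, 0.6, -4.0]
width: 0.0124
gripper_force: 60.8
```

Run:
```python
from h import *
p=imaging.snapshot('top'); s=imaging.snapshot('side'); st=r.get_state()
print(st['tool_pos'],2*np.degrees(np.arctan2(st['orientation'][1],st['orientation'][0]))-90,st['moment'])
for o in look(p): print(np.round(o,4))
a=p['img'][155:255,210:320,::-1]; b=s['img'][150:250,220:330,::-1]
cv2.imwrite('pics/c6.png',cv2.resize(np.hstack([a,b]),None,fx=3.6,fy=3.6,interpolation=cv2.INTER_CUBIC))
```

```text
[0.4564258  0.04301203 0.1206382 ] -86.92244083574994 [ 0.01541475  0.01017925 -0.02778878]
[0.4871 0.4384 7.0966 0.064  0.8871]
[0.4918 0.3763 4.525  0.064  0.9015]
[0.493  0.3132 8.286  0.064  0.8455]
[ 0.5071 -0.3492  5.1178  0.063   0.8327]
[ 6.360000e-01 -3.682000e-01  1.005228e+02  6.300000e-02  7.837000e-01]
```

View pics/c6.png

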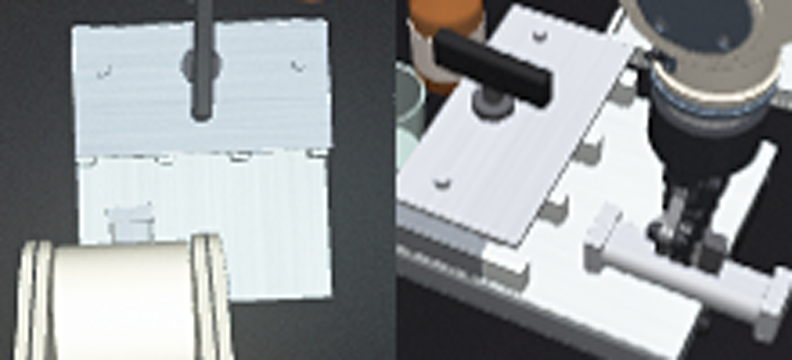

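>>> send_rows --plan '[{"x":0,"y":-0.05,"z":-1.5,"wx":0,"wy":0,"wz":0},{"x":0,"y":-0.05,"z":-2.2,"wx":0,"wy":0,"wz":0},{"x":1,"y":0,"z":-2.2,"wx":0,"wy":0,"wz":0},{"x":2,"y":0.05,"z":-2.2,"wx":0,"wy":0,"wz":0},{"x":3,"y":0.1,"z":-2.2,"wx":0,"wy":0,"wz":0},{"x":4,"y":0.15,"z":-2.2,"wx":0,"wy":0,"wz":0},{"x":5,"y":0.2,"z":-2.2,"wx":0,"wy":0,"wz":0},{"x":6,"y":0.25,"z":-2.2,"wx":0,"wy":0,"wz":0},{"x":6.5,"y":0.3,"z":-2.2,"wx":0,"wy":0,"wz":0},{"x":6.5,"y":0.3,"z":-2.2,"wx":0,"wy":0,"wz":0}]'

```text
t: 18.65
tool_pos: [0.5223, 0.0451, 0.0991]
orientation: [1.0, 0.026, 0.0, -0.0]
force: [-0.4, 0.6, -4.2]
width: 0.0128
gripper_force: 60.9
```

>>> send_rows --plan '[{"x":0.1,"y":0,"z":0,"wx":0,"wy":0,"wz":0},{"x":0.2,"y":0,"z":0,"wx":0,"wy":0,"wz":0},{"x":0.3,"y":0,"z":0,"wx":0,"wy":0,"wz":0},{"x":0.3,"y":0,"z":0,"wx":0,"wy":0,"wz":0}]'

```text
t: 19.05
tool_pos: [0.5244, 0.0451, 0.0991]
orientation: [1.0, 0.026, 0.0, -0.0]
force: [0.7, -0.7, -4.0]
width: 0.0128
gripper_force: 60.9
```

>>> send_rows --plan '[{"x":0.1,"y":0,"z":-0.1,"wx":0,"wy":0,"wz":0},{"x":0.2,"y":0,"z":-0.2,"wx":0,"wy":0,"wz":0},{"x":0.3,"y":0,"z":-0.2,"wx":0,"wy":0,"wz":0},{"x":0.3,"y":0,"z":-0.2,"wx":0,"wy":0,"wz":0}]'

```text
t: 19.45
tool_pos: [0.5275, 0.0451, 0.097]
orientation: [1.0, 0.026, -0.0, 0.0]
force: [0.2, -0.0, -4.5]
width: 0.0128
gripper_force: 60.9
```

>>> send_rows --plan '[{"x":0.1,"y":0,"z":0,"wx":0,"wy":0,"wz":0},{"x":0.2,"y":0,"z":0,"wx":0,"wy":0,"wz":0},{"x":0.2,"y":0,"z":0,"wx":0,"wy":0,"wz":0}]'

```text
t: 19.75
tool_pos: [0.5277, 0.045, 0.0967]
orientation: [1.0, 0.026, -0.002, 0.0]
force: [-5.4, -0.8, -1.1]
width: 0.0129
gripper_force: 61.3
```

>>> send_rows --plan '[{"x":0.1,"y":0,"z":0,"wx":0,"wy":0,"wz":0},{"x":0.2,"y":0,"z":0,"wx":0,"wy":0,"wz":0},{"x":0.2,"y":0,"z":0,"wx":0,"wy":0,"wz":0}]'

```text
t: 20.05
tool_pos: [0.5277, 0.045, 0.0966]
orientation: [1.0, 0.026, -0.004, 0.0]
force: [-11.5, 0.2, 4.3]
width: 0.0131
gripper_force: 62.4
```

>>> send_rows --plan '[{"x":0,"y":0,"z":-0.1,"wx":0,"wy":0,"wz":0},{"x":0,"y":0,"z":-0.15,"wx":0,"wy":0,"wz":0}]'

```text
t: 20.25
tool_pos: [0.5275, 0.0449, 0.0961]
orientation: [1.0, 0.026, -0.004, 0.0]
force: [-18.7, -1.0, 23.3]
width: 0.0125
gripper_force: 64.7
```

>>> send_rows --plan '[{"x":0,"y":0,"z":0,"wx":0,"wy":0,"wz":0},{"x":0,"y":0,"z":0,"wx":0,"wy":0,"wz":0},{"x":0,"y":0,"z":0,"wx":0,"wy":0,"wz":0},{"x":-0.2,"y":0,"z":3,"wx":0,"wy":0,"wz":0},{"x":-0.2,"y":0,"z":7,"wx":0,"wy":0,"wz":0},{"x":-1,"y":4,"z":9,"wx":0,"wy":0,"wz":1},{"x":-1.5,"y":8,"z":9,"wx":0,"wy":0,"wz":2},{"x":-2,"y":12,"z":9,"wx":0,"wy":0,"wz":3},{"x":-3,"y":15,"z":9,"wx":0,"wy":0,"wz":5},{"x":-3,"y":15,"z":9,"wx":0,"wy":0,"wz":5}]' --jaw -0.2

```text
t: 21.25
tool_pos: [0.501, 0.1983, 0.1858]
orientation: [0.997, 0.072, 0.0, -0.0]
force: [0.1, -1.5, -0.0]
width: 0.0508
gripper_force: 0.0
```

Run:
```python
from h import *
p=imaging.snapshot('top'); st=r.get_state()
print(st['tool_pos'],2*np.degrees(np.arctan2(st['orientation'][1],st['orientation'][0]))-90)
for o in look(p): print(np.round(o,4))
```

```text
[0.50135792 0.19669568 0.18574424] -81.80552685524144
[0.488  0.4383 7.5302 0.064  0.8869]
[0.5262 0.0443 1.7637 0.108  0.8783]
[ 0.5078 -0.3495  4.2885  0.063   0.8417]
[ 6.363000e-01 -3.686000e-01  1.009821e+02  6.300000e-02  8.144000e-01]
```

>>> send_rows --plan '[{"x":-0.4,"y":4,"z":0,"wx":0,"wy":0,"wz":0},{"x":-0.8,"y":8,"z":-2,"wx":0,"wy":0,"wz":0},{"x":-0.8,"y":11.6,"z":-5,"wx":0,"wy":0,"wz":0},{"x":-0.8,"y":11.6,"z":-8,"wx":0,"wy":0,"wz":0},{"x":-0.8,"y":11.6,"z":-8,"wx":0,"wy":0,"wz":0},{"x":-0.8,"y":11.6,"z":-8,"wx":0,"wy":0,"wz":0}]'

```text
t: 21.9
tool_pos: [0.4936, 0.3099, 0.1055]
orientation: [0.998, 0.069, -0.001, 0.0]
force: [-0.1, 0.4, 0.3]
width: 0.0512
gripper_force: 0.0
```

Run:
```python
from h import *
s=imaging.snapshot('side'); st=r.get_state()
print(st['tool_pos'],2*np.degrees(np.arctan2(st['orientation'][1],st['orientation'][0]))-90)
q=proj(s,place(lugbox(),(.493,.3132,.064,.15)));im=s['img'].copy()
for u,v in q: im[int(round(v)),int(round(u))]=[255,0,0]
cv2.imwrite('pics/c7.png',cv2.resize(im[230:370,150:330,::-1],None,fx=4,fy=4,interpolation=cv2.INTER_NEAREST))
```

```text
[0.49437905 0.31025509 0.1064813 ] -82.06948586580917
```

View pics/c7.png

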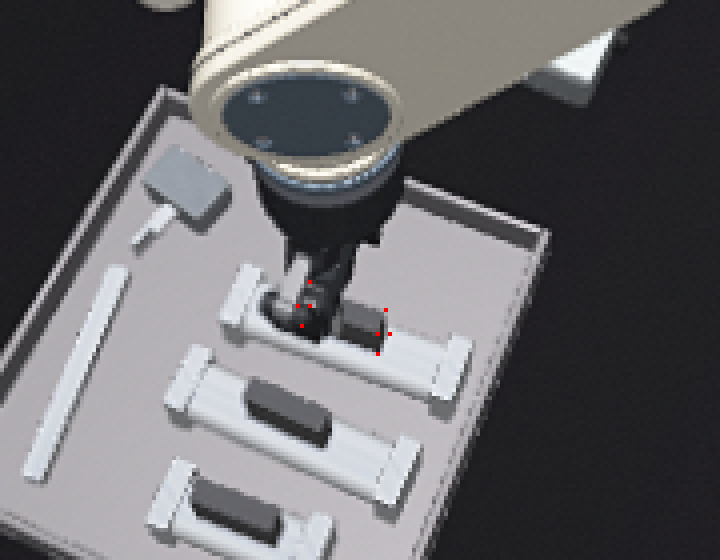

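>>> send_rows --plan '[{"x":-0.1,"y":0.3,"z":-1,"wx":0,"wy":0,"wz":0},{"x":-0.1,"y":0.3,"z":-3,"wx":0,"wy":0,"wz":0},{"x":-0.1,"y":0.3,"z":-5,"wx":0,"wy":0,"wz":0},{"x":-0.1,"y":0.3,"z":-5.4,"wx":0,"wy":0,"wz":0},{"x":-0.1,"y":0.3,"z":-5.4,"wx":0,"wy":0,"wz":0}]'

```text
t: 22.45
tool_pos: [0.4926, 0.3137, 0.0517]
orientation: [0.998, 0.07, -0.0, 0.0]
force: [0.9, 0.4, 0.0]
width: 0.0517
gripper_force: 0.0
```

>>> send_rows --plan '[{"x":0,"y":0,"z":0,"wx":0,"wy":0,"wz":0},{"x":0,"y":0,"z":0,"wx":0,"wy":0,"wz":0},{"x":0,"y":0,"z":0,"wx":0,"wy":0,"wz":0},{"x":0,"y":0,"z":0,"wx":0,"wy":0,"wz":0},{"x":0,"y":0,"z":0,"wx":0,"wy":0,"wz":0},{"x":0,"y":0,"z":0,"wx":0,"wy":0,"wz":0}]' --jaw 1 --grip_force 60

```text
t: 23.05
tool_pos: [0.4932, 0.3145, 0.0528]
orientation: [0.998, 0.07, 0.001, -0.0]
force: [-0.2, -1.1, 7.1]
width: 0.0128
gripper_force: 60.5
```

>>> send_rows --plan '[{"x":0,"y":0,"z":4,"wx":0,"wy":0,"wz":0},{"x":0,"y":-1,"z":8,"wx":0,"wy":0,"wz":0},{"x":-1,"y":-4,"z":12,"wx":0,"wy":0,"wz":-1},{"x":-2,"y":-8,"z":13.5,"wx":0,"wy":0,"wz":-2},{"x":-3,"y":-12.5,"z":13.5,"wx":0,"wy":0,"wz":-3},{"x":-3.2,"y":-17,"z":13.5,"wx":0,"wy":0,"wz":-5},{"x":-3.2,"y":-21.5,"z":13.5,"wx":0,"wy":0,"wz":-5},{"x":-3.2,"y":-26,"z":13.5,"wx":0,"wy":0,"wz":-5},{"x":-3.2,"y":-30.5,"z":13.5,"wx":0,"wy":0,"wz":-5},{"x":-3.2,"y":-33.8,"z":13.5,"wx":0,"wy":0,"wz":-5}]'

```text
t: 24.05
tool_pos: [0.4598, -0.0261, 0.1867]
orientation: [1.0, 0.026, 0.0, 0.0]
force: [0.7, 1.0, -3.3]
width: 0.013
gripper_force: 59.3
```

>>> send_rows --plan '[{"x":0,"y":0,"z":0,"wx":0,"wy":0,"wz":0},{"x":0,"y":0,"z":-3,"wx":0,"wy":0,"wz":0},{"x":0,"y":0,"z":-6,"wx":0,"wy":0,"wz":0},{"x":0,"y":0,"z":-6,"wx":0,"wy":0,"wz":0},{"x":0,"y":0,"z":-6,"wx":0,"wy":0,"wz":0}]'

```text
t: 24.55
tool_pos: [0.4601, -0.0234, 0.1266]
orientation: [1.0, 0.027, -0.001, -0.0]
force: [0.7, 0.1, -2.0]
width: 0.0132
gripper_force: 59.6
```

Run:
```python
from h import *
p=imaging.snapshot('top'); st=r.get_state()
print(st['tool_pos'],2*np.degrees(np.arctan2(st['orientation'][1],st['orientation'][0]))-90)
for o in look(p): print(np.round(o,4))
```

```text
[ 0.46092758 -0.02353261  0.12739615] -86.95317022852566
[0.4871 0.4384 7.0966 0.064  0.8871]
[0.4918 0.3763 4.525  0.064  0.9015]
[0.5261 0.0437 7.3997 0.108  0.8161]
[ 0.5071 -0.3492  5.1178  0.063   0.8327]
[ 6.358000e-01 -3.681000e-01  1.000185e+02  6.300000e-02  8.011000e-01]
```

>>> send_rows --plan '[{"x":0,"y":0,"z":-2,"wx":0,"wy":0,"wz":0},{"x":0,"y":0,"z":-2.9,"wx":0,"wy":0,"wz":0},{"x":1,"y":0.05,"z":-2.9,"wx":0,"wy":0,"wz":0},{"x":2,"y":0.1,"z":-2.9,"wx":0,"wy":0,"wz":0},{"x":3,"y":0.15,"z":-2.9,"wx":0,"wy":0,"wz":0},{"x":4,"y":0.2,"z":-2.9,"wx":0,"wy":0,"wz":0},{"x":5,"y":0.25,"z":-2.9,"wx":0,"wy":0,"wz":0},{"x":6,"y":0.3,"z":-2.9,"wx":0,"wy":0,"wz":0},{"x":6.6,"y":0.35,"z":-2.9,"wx":0,"wy":0,"wz":0},{"x":6.6,"y":0.35,"z":-2.9,"wx":0,"wy":0,"wz":0}]'

```text
t: 25.6
tool_pos: [0.5275, -0.0203, 0.0976]
orientation: [1.0, 0.026, 0.0, 0.0]
force: [-0.1, -0.1, -2.2]
width: 0.013
gripper_force: 59.7
```

>>> send_rows --plan '[{"x":0.2,"y":0,"z":0,"wx":0,"wy":0,"wz":0},{"x":0.3,"y":0,"z":0,"wx":0,"wy":0,"wz":0},{"x":0.4,"y":0,"z":0,"wx":0,"wy":0,"wz":0},{"x":0.4,"y":0,"z":0,"wx":0,"wy":0,"wz":0}]'

```text
t: 26.0
tool_pos: [0.5291, -0.0203, 0.0973]
orientation: [1.0, 0.026, -0.001, -0.0]
force: [-4.6, -0.3, -1.3]
width: 0.0131
gripper_force: 59.9
```

>>> send_rows --plan '[{"x":0.1,"y":0,"z":0,"wx":0,"wy":0,"wz":0},{"x":0.2,"y":0,"z":0,"wx":0,"wy":0,"wz":0},{"x":0.2,"y":0,"z":0,"wx":0,"wy":0,"wz":0}]'

```text
t: 26.3
tool_pos: [0.5291, -0.0203, 0.0971]
orientation: [1.0, 0.026, -0.003, -0.0]
force: [-11.2, -0.7, 3.8]
width: 0.0131
gripper_force: 60.9
```

>>> send_rows --plan '[{"x":0,"y":0,"z":-0.05,"wx":0,"wy":0,"wz":0},{"x":0,"y":0,"z":-0.1,"wx":0,"wy":0,"wz":0}]'

```text
t: 26.5
tool_pos: [0.5289, -0.0203, 0.0967]
orientation: [1.0, 0.026, -0.003, -0.0]
force: [-17.0, 0.3, 17.9]
width: 0.0133
gripper_force: 62.6
```

>>> send_rows --plan '[{"x":0,"y":0,"z":0,"wx":0,"wy":0,"wz":0},{"x":0,"y":0,"z":0,"wx":0,"wy":0,"wz":0},{"x":0,"y":0,"z":0,"wx":0,"wy":0,"wz":0},{"x":-0.2,"y":0,"z":3,"wx":0,"wy":0,"wz":0},{"x":-0.2,"y":0,"z":7,"wx":0,"wy":0,"wz":0},{"x":-1,"y":4,"z":9,"wx":0,"wy":0,"wz":1},{"x":-1.5,"y":8.5,"z":9,"wx":0,"wy":0,"wz":2},{"x":-2,"y":13,"z":9,"wx":0,"wy":0,"wz":3},{"x":-3,"y":17.5,"z":9,"wx":0,"wy":0,"wz":3},{"x":-3,"y":22,"z":9,"wx":0,"wy":0,"wz":3}]' --jaw -0.2

```text
t: 27.5
tool_pos: [0.5016, 0.2013, 0.1869]
orientation: [0.999, 0.052, 0.0, -0.0]
force: [0.3, -0.2, -0.6]
width: 0.0511
gripper_force: 0.0
```

Run:
```python
from h import *
p=imaging.snapshot('top'); st=r.get_state()
print(st['tool_pos'],2*np.degrees(np.arctan2(st['orientation'][1],st['orientation'][0]))-90)
for o in look(p): print(np.round(o,4))
```

```text
[0.5028254  0.20716603 0.18736416] -83.86335851719352
[0.4877 0.4394 5.3179 0.064  0.8826]
[0.5263 0.0445 1.466  0.108  0.8734]
[ 0.5297 -0.0204  0.9778  0.108   0.915 ]
[ 0.5071 -0.3491  4.9095  0.063   0.8487]
[ 6.363000e-01 -3.686000e-01  1.009821e+02  6.300000e-02  8.144000e-01]
```

>>> send_rows --plan '[{"x":-0.4,"y":4,"z":0,"wx":0,"wy":0,"wz":0},{"x":-0.8,"y":8,"z":0,"wx":0,"wy":0,"wz":0},{"x":-1,"y":12,"z":-2,"wx":0,"wy":0,"wz":0},{"x":-1,"y":16,"z":-4,"wx":0,"wy":0,"wz":0},{"x":-1,"y":17.2,"z":-7,"wx":0,"wy":0,"wz":0},{"x":-1,"y":17.2,"z":-8,"wx":0,"wy":0,"wz":0},{"x":-1,"y":17.2,"z":-8,"wx":0,"wy":0,"wz":0},{"x":-1,"y":17.2,"z":-8,"wx":0,"wy":0,"wz":0}]'

```text
t: 28.35
tool_pos: [0.4929, 0.3709, 0.1072]
orientation: [0.999, 0.052, 0.0, -0.0]
force: [-0.4, 0.8, 0.5]
width: 0.0514
gripper_force: 0.0
```

Run:
```python
from h import *
s=imaging.snapshot('side'); st=r.get_state()
print(st['tool_pos'],2*np.degrees(np.arctan2(st['orientation'][1],st['orientation'][0]))-90)
q=proj(s,place(lugbox(),(.4918,.3763,.064,.08)));im=s['img'].copy()
for u,v in q: im[int(round(v)),int(round(u))]=[255,0,0]
cv2.imwrite('pics/c8.png',cv2.resize(im[230:370,150:330,::-1],None,fx=4,fy=4,interpolation=cv2.INTER_NEAREST))
```

```text
[0.49335362 0.3710586  0.10783804] -84.04815599878847
```

View pics/c8.png

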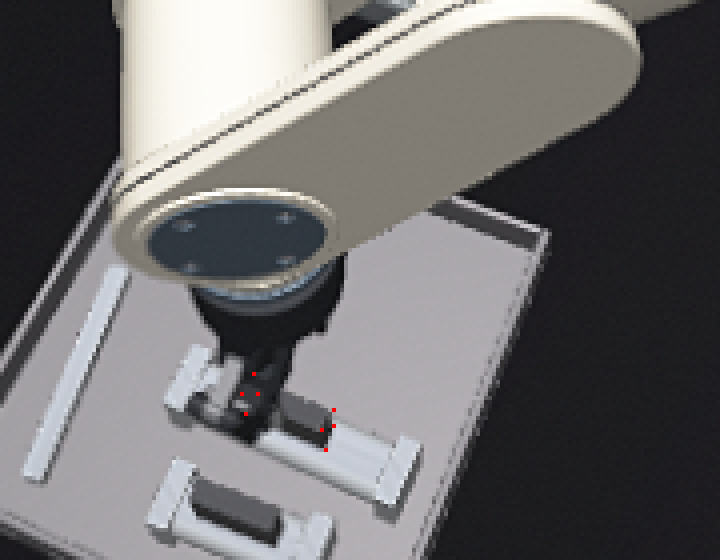

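In place. Correct y by +5 mm, descend and grip.

>>> send_rows --plan '[{"x":-0.1,"y":0.5,"z":-1,"wx":0,"wy":0,"wz":0},{"x":-0.1,"y":0.5,"z":-3,"wx":0,"wy":0,"wz":0},{"x":-0.1,"y":0.5,"z":-5,"wx":0,"wy":0,"wz":0},{"x":-0.1,"y":0.5,"z":-5.5,"wx":0,"wy":0,"wz":0},{"x":-0.1,"y":0.5,"z":-5.5,"wx":0,"wy":0,"wz":0}]'

```text
t: 28.9
tool_pos: [0.4913, 0.3762, 0.0512]
orientation: [0.999, 0.052, -0.0, 0.0]
force: [0.1, 0.5, -0.4]
width: 0.051
gripper_force: 0.0
```

>>> send_rows --plan '[{"x":0,"y":0,"z":0,"wx":0,"wy":0,"wz":0},{"x":0,"y":0,"z":0,"wx":0,"wy":0,"wz":0},{"x":0,"y":0,"z":0,"wx":0,"wy":0,"wz":0},{"x":0,"y":0,"z":0,"wx":0,"wy":0,"wz":0},{"x":0,"y":0,"z":0,"wx":0,"wy":0,"wz":0},{"x":0,"y":0,"z":0,"wx":0,"wy":0,"wz":0}]' --jaw 1 --grip_force 60

```text
t: 29.5
tool_pos: [0.4921, 0.377, 0.0526]
orientation: [0.999, 0.053, 0.001, -0.0]
force: [0.0, 0.1, 6.1]
width: 0.0128
gripper_force: 62.9
```

>>> send_rows --plan '[{"x":0,"y":0,"z":4,"wx":0,"wy":0,"wz":0},{"x":0,"y":-1,"z":8,"wx":0,"wy":0,"wz":0},{"x":-1,"y":-4,"z":12,"wx":0,"wy":0,"wz":-1},{"x":-2,"y":-8,"z":13.5,"wx":0,"wy":0,"wz":-2},{"x":-2.9,"y":-12.5,"z":13.5,"wx":0,"wy":0,"wz":-3},{"x":-2.9,"y":-17,"z":13.5,"wx":0,"wy":0,"wz":-3},{"x":-2.9,"y":-21.5,"z":13.5,"wx":0,"wy":0,"wz":-3},{"x":-2.9,"y":-26,"z":13.5,"wx":0,"wy":0,"wz":-3},{"x":-2.9,"y":-30.5,"z":13.5,"wx":0,"wy":0,"wz":-3},{"x":-2.9,"y":-35,"z":13.5,"wx":0,"wy":0,"wz":-3}]'

```text
t: 30.5
tool_pos: [0.4615, 0.0249, 0.1864]
orientation: [1.0, 0.026, -0.0, -0.0]
force: [1.3, -0.0, -3.9]
width: 0.0127
gripper_force: 61.4
```

>>> send_rows --plan '[{"x":0,"y":-4,"z":0,"wx":0,"wy":0,"wz":0},{"x":0,"y":-8,"z":0,"wx":0,"wy":0,"wz":0},{"x":0,"y":-11.7,"z":0,"wx":0,"wy":0,"wz":0},{"x":0,"y":-11.7,"z":-2,"wx":0,"wy":0,"wz":0},{"x":0,"y":-11.7,"z":-6,"wx":0,"wy":0,"wz":0},{"x":0,"y":-11.7,"z":-6,"wx":0,"wy":0,"wz":0},{"x":0,"y":-11.7,"z":-6,"wx":0,"wy":0,"wz":0}]'

```text
t: 31.2
tool_pos: [0.4615, -0.0901, 0.1263]
orientation: [1.0, 0.026, -0.001, -0.0]
force: [-0.2, -0.1, -3.5]
width: 0.0131
gripper_force: 61.3
```

>>> send_rows --plan '[{"x":0,"y":0,"z":-2,"wx":0,"wy":0,"wz":0},{"x":0,"y":0,"z":-2.9,"wx":0,"wy":0,"wz":0},{"x":1,"y":0.05,"z":-2.9,"wx":0,"wy":0,"wz":0},{"x":2,"y":0.1,"z":-2.9,"wx":0,"wy":0,"wz":0},{"x":3,"y":0.15,"z":-2.9,"wx":0,"wy":0,"wz":0},{"x":4,"y":0.2,"z":-2.9,"wx":0,"wy":0,"wz":0},{"x":5,"y":0.25,"z":-2.9,"wx":0,"wy":0,"wz":0},{"x":6,"y":0.3,"z":-2.9,"wx":0,"wy":0,"wz":0},{"x":6.6,"y":0.35,"z":-2.9,"wx":0,"wy":0,"wz":0},{"x":6.6,"y":0.35,"z":-2.9,"wx":0,"wy":0,"wz":0}]'

```text
t: 32.2
tool_pos: [0.5295, -0.0869, 0.0976]
orientation: [1.0, 0.026, 0.0, 0.0]
force: [0.2, -0.6, -4.8]
width: 0.0129
gripper_force: 61.4
```

>>> send_rows --plan '[{"x":0.2,"y":0,"z":0,"wx":0,"wy":0,"wz":0},{"x":0.3,"y":0,"z":0,"wx":0,"wy":0,"wz":0},{"x":0.4,"y":0,"z":0,"wx":0,"wy":0,"wz":0},{"x":0.4,"y":0,"z":0,"wx":0,"wy":0,"wz":0}]'

```text
t: 32.6
tool_pos: [0.5324, -0.0869, 0.0976]
orientation: [1.0, 0.026, 0.0, 0.0]
force: [-0.7, 0.3, -3.8]
width: 0.0128
gripper_force: 61.4
```

>>> send_rows --plan '[{"x":0.1,"y":0,"z":0,"wx":0,"wy":0,"wz":0},{"x":0.2,"y":0,"z":0,"wx":0,"wy":0,"wz":0},{"x":0.2,"y":0,"z":0,"wx":0,"wy":0,"wz":0}]'

```text
t: 32.9
tool_pos: [0.5329, -0.0868, 0.0973]
orientation: [1.0, 0.026, -0.002, -0.0]
force: [-5.0, -0.4, -2.4]
width: 0.0132
gripper_force: 61.8
```

>>> send_rows --plan '[{"x":0.1,"y":0,"z":0,"wx":0,"wy":0,"wz":0},{"x":0.15,"y":0,"z":-0.05,"wx":0,"wy":0,"wz":0},{"x":0.15,"y":0,"z":-0.15,"wx":0,"wy":0,"wz":0}]'

```text
t: 33.2
tool_pos: [0.5327, -0.0867, 0.0966]
orientation: [1.0, 0.027, -0.003, -0.0]
force: [-18.0, 1.1, 25.0]
width: 0.0132
gripper_force: 65.7
```

>>> send_rows --plan '[{"x":0,"y":0,"z":0,"wx":0,"wy":0,"wz":0},{"x":0,"y":0,"z":0,"wx":0,"wy":0,"wz":0},{"x":0,"y":0,"z":0,"wx":0,"wy":0,"wz":0},{"x":-0.2,"y":0,"z":3,"wx":0,"wy":0,"wz":0},{"x":-0.2,"y":0,"z":7,"wx":0,"wy":0,"wz":0},{"x":-1,"y":-3,"z":11,"wx":0,"wy":0,"wz":0},{"x":-1.5,"y":-7.5,"z":11,"wx":0,"wy":0,"wz":0},{"x":-2,"y":-12,"z":11,"wx":0,"wy":0,"wz":0},{"x":-2,"y":-16,"z":11,"wx":0,"wy":0,"wz":0},{"x":-2,"y":-20,"z":11,"wx":0,"wy":0,"wz":0}]' --jaw -0.2

```text
t: 34.2
tool_pos: [0.5161, -0.2888, 0.2066]
orientation: [1.0, 0.026, 0.001, 0.0]
force: [0.7, -0.0, 0.7]
width: 0.0509
gripper_force: 0.0
```

Run:
```python
from h import *
p=imaging.snapshot('top'); st=r.get_state(); s=imaging.snapshot('side')
print(st['tool_pos'],2*np.degrees(np.arctan2(st['orientation'][1],st['orientation'][0]))-90)
for o in look(p): print(np.round(o,4))
a=p['img'][140:240,205:325,::-1]; b=s['img'][150:250,210:330,::-1]
cv2.imwrite('pics/c9.png',cv2.resize(np.hstack([a,b]),None,fx=3.3,fy=3.3,interpolation=cv2.INTER_CUBIC))
```

```text
[ 0.51661042 -0.29418935  0.20682929] -87.09624357081555
[0.4878 0.4383 7.5685 0.064  0.895 ]
[0.5262 0.0445 1.6522 0.108  0.8855]
[ 0.5297 -0.0204  0.9778  0.108   0.915 ]
[ 0.5344 -0.0864  1.4664  0.108   0.8436]
[ 6.363000e-01 -3.686000e-01  1.009821e+02  6.300000e-02  8.144000e-01]
```

View pics/c9.png

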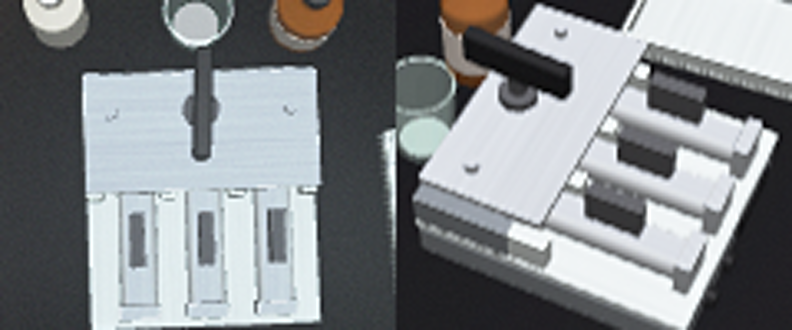

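>>> send_rows --plan '[{"x":2,"y":4,"z":1,"wx":0,"wy":0,"wz":-2},{"x":4,"y":8.5,"z":1,"wx":0,"wy":0,"wz":-4},{"x":6,"y":13,"z":1,"wx":0,"wy":0,"wz":-6},{"x":8,"y":17.5,"z":1,"wx":0,"wy":0,"wz":-8},{"x":10,"y":22,"z":1,"wx":0,"wy":0,"wz":-10},{"x":12,"y":26,"z":1,"wx":0,"wy":0,"wz":-12},{"x":13.4,"y":28.1,"z":1,"wx":0,"wy":0,"wz":-12},{"x":13.4,"y":28.1,"z":0,"wx":0,"wy":0,"wz":-12},{"x":13.4,"y":28.1,"z":0,"wx":0,"wy":0,"wz":-12},{"x":13.4,"y":28.1,"z":0,"wx":0,"wy":0,"wz":-12}]'

```text
t: 35.3
tool_pos: [0.6489, -0.0064, 0.2054]
orientation: [0.997, -0.078, -0.001, 0.0]
force: [0.5, 0.4, -0.1]
width: 0.0512
gripper_force: 0.0
```

>>> send_rows --plan '[{"x":0,"y":0,"z":0,"wx":0,"wy":0,"wz":0}]'

```text
t: 35.4
tool_pos: [0.6494, -0.0069, 0.2062]
orientation: [0.997, -0.079, -0.0, 0.0]
force: [-0.2, 0.6, -0.7]
width: 0.0509
gripper_force: 0.0
```

>>> send_rows --plan '[{"x":0.05,"y":-0.6,"z":0,"wx":0,"wy":0,"wz":0},{"x":0.05,"y":-0.6,"z":-2,"wx":0,"wy":0,"wz":0},{"x":0.05,"y":-0.6,"z":-4,"wx":0,"wy":0,"wz":0},{"x":0.05,"y":-0.6,"z":-5.5,"wx":0,"wy":0,"wz":0},{"x":0.05,"y":-0.6,"z":-6,"wx":0,"wy":0,"wz":0},{"x":0.05,"y":-0.6,"z":-6,"wx":0,"wy":0,"wz":0}]'

```text
t: 36.0
tool_pos: [0.6501, -0.0123, 0.1455]
orientation: [0.997, -0.079, -0.001, 0.0]
force: [0.5, -0.7, 0.6]
width: 0.0516
gripper_force: 0.0
```

>>> send_rows --plan '[{"x":0,"y":0,"z":0,"wx":0,"wy":0,"wz":0},{"x":0,"y":0,"z":0,"wx":0,"wy":0,"wz":0},{"x":0,"y":0,"z":0,"wx":0,"wy":0,"wz":0},{"x":0,"y":0,"z":0,"wx":0,"wy":0,"wz":0},{"x":0,"y":0,"z":0,"wx":0,"wy":0,"wz":0},{"x":0,"y":0,"z":0,"wx":0,"wy":0,"wz":0}]' --jaw 1 --grip_force 60

```text
t: 36.6
tool_pos: [0.6511, -0.0123, 0.1473]
orientation: [0.997, -0.077, 0.001, 0.001]
force: [-2.0, -3.2, 5.2]
width: 0.0169
gripper_force: 57.4
```

>>> send_rows --plan '[{"x":0,"y":0,"z":-0.07,"wx":0,"wy":0,"wz":8},{"x":0,"y":0,"z":-0.14,"wx":0,"wy":0,"wz":16},{"x":0,"y":0,"z":-0.21,"wx":0,"wy":0,"wz":24},{"x":0,"y":0,"z":-0.28,"wx":0,"wy":0,"wz":32},{"x":0,"y":0,"z":-0.35,"wx":0,"wy":0,"wz":40},{"x":0,"y":0,"z":-0.42,"wx":0,"wy":0,"wz":48},{"x":0,"y":0,"z":-0.49,"wx":0,"wy":0,"wz":56},{"x":0,"y":0,"z":-0.56,"wx":0,"wy":0,"wz":64},{"x":0,"y":0,"z":-0.63,"wx":0,"wy":0,"wz":72},{"x":0,"y":0,"z":-0.7,"wx":0,"wy":0,"wz":80}]'

```text
t: 37.6
tool_pos: [0.6504, -0.0106, 0.1409]
orientation: [0.813, 0.583, 0.001, -0.001]
force: [-6.6, 4.8, 12.8]
width: 0.0156
gripper_force: 59.4
```

>>> send_rows --plan '[{"x":0,"y":0,"z":-0.07,"wx":0,"wy":0,"wz":8},{"x":0,"y":0,"z":-0.14,"wx":0,"wy":0,"wz":16},{"x":0,"y":0,"z":-0.21,"wx":0,"wy":0,"wz":24},{"x":0,"y":0,"z":-0.28,"wx":0,"wy":0,"wz":32},{"x":0,"y":0,"z":-0.35,"wx":0,"wy":0,"wz":40},{"x":0,"y":0,"z":-0.42,"wx":0,"wy":0,"wz":48},{"x":0,"y":0,"z":-0.49,"wx":0,"wy":0,"wz":56},{"x":0,"y":0,"z":-0.56,"wx":0,"wy":0,"wz":64},{"x":0,"y":0,"z":-0.63,"wx":0,"wy":0,"wz":72},{"x":0,"y":0,"z":-0.7,"wx":0,"wy":0,"wz":80}]'

```text
t: 38.6
tool_pos: [0.6482, -0.0114, 0.1339]
orientation: [0.248, 0.969, -0.0, -0.002]
force: [-14.7, -0.4, 20.6]
width: 0.0154
gripper_force: 60.3
```

>>> send_rows --plan '[{"x":0,"y":0,"z":-0.07,"wx":0,"wy":0,"wz":8},{"x":0,"y":0,"z":-0.14,"wx":0,"wy":0,"wz":16},{"x":0,"y":0,"z":-0.18,"wx":0,"wy":0,"wz":21},{"x":0,"y":0,"z":-0.18,"wx":0,"wy":0,"wz":21},{"x":0,"y":0,"z":-0.18,"wx":0,"wy":0,"wz":21}]'

```text
t: 39.1
tool_pos: [0.648, -0.0121, 0.1321]
orientation: [0.07, 0.998, -0.0, -0.002]
force: [-14.5, -1.8, 19.6]
width: 0.0151
gripper_force: 60.6
```

Run:
```python
from h import *
st=r.get_state(); print(st['moment'],st['force'],2*np.degrees(np.arctan2(st['orientation'][1],st['orientation'][0]))-90,st['joint_pos'][5])
```

```text
[-0.32442686  2.23440137  0.26914219] [-14.51776958  -1.84107145  19.58465211] 82.0196554619155 -1.4680388408007494
```

>>> send_rows --plan '[{"x":-0.1,"y":0,"z":0.05,"wx":0,"wy":0,"wz":2},{"x":-0.1,"y":0,"z":0.05,"wx":0,"wy":0,"wz":4},{"x":-0.1,"y":0,"z":0.05,"wx":0,"wy":0,"wz":5},{"x":-0.1,"y":0,"z":0.05,"wx":0,"wy":0,"wz":5}]'

```text
t: 39.5
tool_pos: [0.6479, -0.0122, 0.1317]
orientation: [0.026, 1.0, -0.0, -0.001]
force: [-9.3, -2.9, 11.1]
width: 0.0151
gripper_force: 59.2
```

Run:
```python
from h import *
st=r.get_state(); print(st['moment'],st['force'],2*np.degrees(np.arctan2(st['orientation'][1],st['orientation'][0]))-90,st['joint_pos'][5])
```

```text
[-0.50311024  1.39733095  0.12880014] [-9.26733866 -2.86230448 11.05172259] 87.00701682331837 -1.5553173903705324
```

>>> send_rows --plan '[{"x":-0.1,"y":0,"z":0,"wx":0,"wy":0,"wz":2},{"x":-0.1,"y":0,"z":0,"wx":0,"wy":0,"wz":4},{"x":-0.1,"y":0,"z":0,"wx":0,"wy":0,"wz":5},{"x":-0.1,"y":0,"z":0,"wx":0,"wy":0,"wz":5}]'

```text
t: 39.9
tool_pos: [0.648, -0.0124, 0.1315]
orientation: [-0.017, 1.0, -0.0, -0.0]
force: [-3.9, -4.6, 5.8]
width: 0.0152
gripper_force: 58.5
```

Run:
```python
from h import *
st=r.get_state(); print(st['moment'],st['force'],2*np.degrees(np.arctan2(st['orientation'][1],st['orientation'][0]))-90,st['joint_pos'][5],st['tool_pos'])
```

```text
[-0.65816122  0.75486797 -0.38869457] [-3.9281636  -4.63077968  5.7666635 ] 91.9363005925062 -1.641866107181637 [ 0.64796172 -0.01241196  0.1315337 ]
```

>>> send_rows --plan '[{"x":0,"y":0.05,"z":0,"wx":0,"wy":0,"wz":2},{"x":0,"y":0.05,"z":0,"wx":0,"wy":0,"wz":4},{"x":0,"y":0.05,"z":0,"wx":0,"wy":0,"wz":4}]'

```text
t: 40.2
tool_pos: [0.6476, -0.0124, 0.1315]
orientation: [-0.051, 0.999, -0.0, -0.001]
force: [-6.1, -5.6, 6.8]
width: 0.0154
gripper_force: 73.3
```

Run:
```python
from h import *
st=r.get_state(); print(st['moment'],st['force'],2*np.degrees(np.arctan2(st['orientation'][1],st['orientation'][0]))-90,st['joint_pos'][5],st['tool_pos'])
s=imaging.snapshot('side')
cv2.imwrite('pics/c10.png',cv2.resize(s['img'][120:220,190:310,::-1],None,fx=5,fy=5,interpolation=cv2.INTER_CUBIC))
```

```text
[-1.01595047  0.87791121 -1.41297529] [-6.11792427 -5.560403    6.78553338] 95.82569027680162 -1.7097355404565264 [ 0.6476261  -0.01237581  0.13153626]
```

View pics/c10.png

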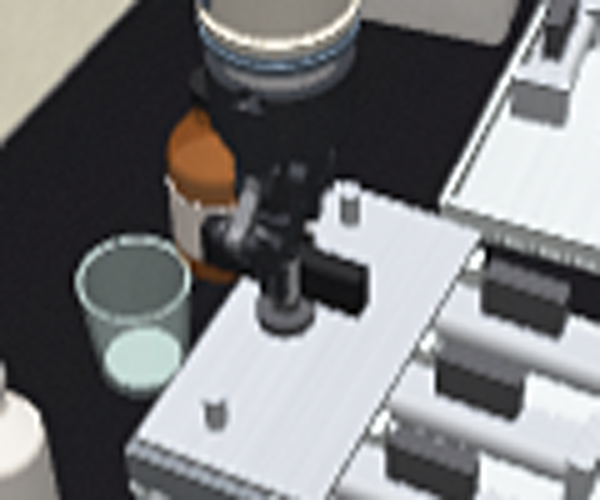

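>>> send_rows --plan '[{"x":0,"y":0,"z":0,"wx":0,"wy":0,"wz":2},{"x":0,"y":0,"z":0,"wx":0,"wy":0,"wz":3},{"x":0,"y":0,"z":0,"wx":0,"wy":0,"wz":3}]' --grip_force 80

```text
t: 40.55
tool_pos: [0.6476, -0.0124, 0.1316]
orientation: [-0.075, 0.997, 0.001, -0.001]
force: [-5.7, -6.9, 6.9]
width: 0.015
gripper_force: 110.3
```

Run:
```python
from h import *
st=r.get_state(); print(st['moment'],st['force'],2*np.degrees(np.arctan2(st['orientation'][1],st['orientation'][0]))-90,st['gripper_force'])
```

```text
[-1.10310755  0.96896503 -2.93085418] [-5.6815586  -6.88757068  6.90243948] 98.58037694532351 110.27035385370255
```

>>> send_rows --plan '[{"x":0,"y":0,"z":0,"wx":0,"wy":0,"wz":0},{"x":0,"y":0,"z":0,"wx":0,"wy":0,"wz":0},{"x":0,"y":0,"z":0,"wx":0,"wy":0,"wz":0},{"x":0,"y":0,"z":0,"wx":0,"wy":0,"wz":0},{"x":0,"y":0,"z":4,"wx":0,"wy":0,"wz":0},{"x":0,"y":0,"z":9,"wx":0,"wy":0,"wz":0},{"x":-3,"y":4,"z":12,"wx":0,"wy":0,"wz":0},{"x":-6,"y":8,"z":12,"wx":0,"wy":0,"wz":0},{"x":-9,"y":12,"z":12,"wx":0,"wy":0,"wz":0},{"x":-12,"y":16,"z":12,"wx":0,"wy":0,"wz":0}]' --jaw -0.2

```text
t: 41.55
tool_pos: [0.5317, 0.1442, 0.2514]
orientation: [-0.078, 0.997, 0.0, 0.001]
force: [0.5, -0.4, 0.3]
width: 0.0517
gripper_force: 0.0
```

>>> send_rows --plan '[{"x":-3,"y":4,"z":0,"wx":0,"wy":0,"wz":0},{"x":-6,"y":8,"z":0,"wx":0,"wy":0,"wz":0},{"x":-9,"y":12,"z":0,"wx":0,"wy":0,"wz":0},{"x":-12,"y":16,"z":0,"wx":0,"wy":0,"wz":0},{"x":-12,"y":16,"z":0,"wx":0,"wy":0,"wz":0}]'

```text
t: 42.05
tool_pos: [0.4094, 0.3068, 0.2509]
orientation: [-0.082, 0.997, 0.001, -0.0]
force: [-0.3, -0.8, 0.6]
width: 0.051
gripper_force: 0.0
```

Run:
```python
from h import *
import pickle
p=imaging.snapshot('top'); s=imaging.snapshot('side'); st=r.get_state()
print(st['tool_pos'],2*np.degrees(np.arctan2(st['orientation'][1],st['orientation'][0]))-90)
for o in look(p): print(np.round(o,4))
p0=pickle.load(open('p0.pkl','rb'))
for q in (p0['top'],p):
    a=(q['img'].max(2)<110).astype(np.uint8); a[:,:255]=0;a[:,285:]=0;a[:162]=0;a[187:]=0
    v,u=np.nonzero(a); X=onz(q,np.c_[u,v],.162)[:,:2]; w,V=np.linalg.eigh(np.cov(X.T)); print(len(u),X.mean(0),np.degrees(np.arctan(V[1,1]/V[0,1])))
f=lambda q,bx:q['img'][bx[1]:bx[3],bx[0]:bx[2],::-1]
t=(205,140,325,240);sd=(190,140,310,240)
im=np.vstack([np.hstack([f(p0['top'],t),f(p0['side'],sd)]),np.hstack([f(p,t),f(s,sd)])])
cv2.imwrite('pics/c11.png',cv2.resize(im,None,fx=3,fy=3,interpolation=cv2.INTER_CUBIC))
```

```text
[0.41201133 0.30388322 0.25088231] 99.22026419979488
[0.489  0.4385 9.0646 0.064  0.8985]
[0.5254 0.0445 1.5236 0.108  0.9219]
[ 0.5308 -0.0208  0.3979  0.108   0.9244]
[ 0.5351 -0.0867  0.9665  0.108   0.8743]
[ 0.5064 -0.3497  3.9708  0.063   0.8598]
[ 6.36200e-01 -3.68600e-01  9.91607e+01  6.30000e-02  8.14400e-01]
139 [ 0.64141303 -0.01157897] -7.369622574741116
156 [ 0.64005494 -0.01135688] -0.25972428101688183
```

View pics/c11.png

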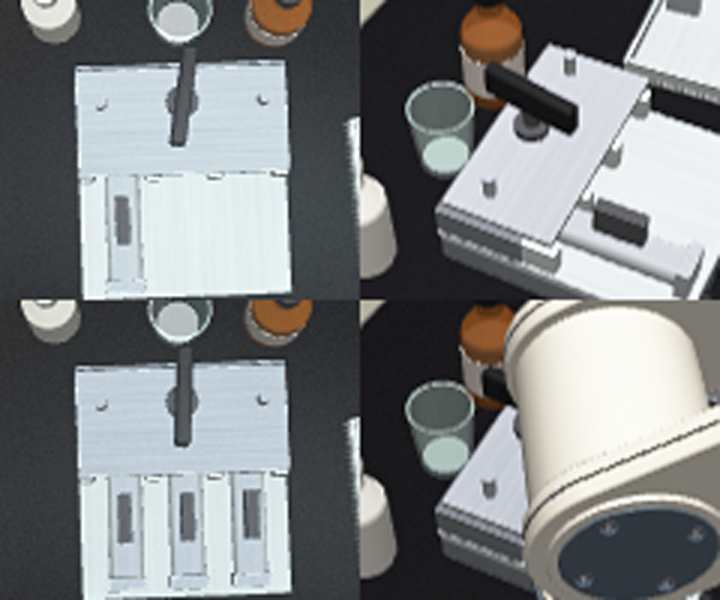

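```bash
python3 -c "
from workcell import r
print(r.sign_off())"
```

```text
the job is handed in; nothing more can be done
None
```

The batch is changed and handed in at about 42 s: the one finished vessel is upright in the tray, all three new long vessels are seated against the back stop with lugs up, and the clamp nut was turned anticlockwise to a hard stop.

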